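Calibrate the kitchen scale and put its weights away

TASK

Calibrate the kitchen scale: with the pan empty, press its orange button fully down and let it spring up, then stand the red-capped check weight on the middle of the pan, let go of it, and press and release the button again. Then put the red weight and every other weight that is out on the board back in the tray, each upright and fully down in the slot whose label has the colour of its cap. Leave the tiffin carrier, jar, pot and ladle where they are.

Things in the scene. Friction and masses are not known exactly. Their poses are not given: they have to be found in the camera images.
- weight_red: steel check weight of 500 g with a red cap, standing on the dark wooden board (18 mm thick, fixed): round body 40 mm in diameter and 46 mm high, on it a neck 16 mm in diameter and 6 mm high, on that the red grip cap, 20 mm high, 21 mm in diameter at its foot and 27 mm at its top; 72 mm high overall. Origin: centre of its underside, z up its axis. The check weight for the scale; always there.
- weight_blue: steel check weight of 300 g with a blue cap, standing on the dark wooden board (18 mm thick, fixed): round body 40 mm in diameter and 34 mm high, on it a neck 16 mm in diameter and 6 mm high, on that the blue grip cap, 20 mm high, 21 mm in diameter at its foot and 27 mm at its top; 60 mm high overall. Origin: centre of its underside, z up its axis. May be absent.
- weight_green: steel check weight of 250 g with a green cap, standing on the dark wooden board (18 mm thick, fixed): round body 40 mm in diameter and 30 mm high, on it a neck 16 mm in diameter and 6 mm high, on that the green grip cap, 20 mm high, 21 mm in diameter at its foot and 27 mm at its top; 56 mm high overall. Origin: centre of its underside, z up its axis. May be absent.
- weight_yellow: steel check weight of 200 g with a yellow cap, standing on the dark wooden board (18 mm thick, fixed): round body 40 mm in diameter and 27 mm high, on it a neck 16 mm in diameter and 6 mm high, on that the yellow grip cap, 20 mm high, 21 mm in diameter at its foot and 27 mm at its top; 53 mm high overall. Origin: centre of its underside, z up its axis. May be absent.
- weight_white: steel check weight of 150 g with a white cap, standing on the dark wooden board (18 mm thick, fixed): round body 40 mm in diameter and 24 mm high, on it a neck 16 mm in diameter and 6 mm high, on that the white grip cap, 20 mm high, 21 mm in diameter at its foot and 27 mm at its top; 50 mm high overall. Origin: centre of its underside, z up its axis. May be absent.
- weight_black: steel check weight of 120 g with a black cap, standing on the dark wooden board (18 mm thick, fixed): round body 40 mm in diameter and 21 mm high, on it a neck 16 mm in diameter and 6 mm high, on that the black grip cap, 20 mm high, 21 mm in diameter at its foot and 27 mm at its top; 47 mm high overall. Origin: centre of its underside, z up its axis. May be absent.
- slot_red: storage slot with the red label on the weight tray (fixed): a grey dish 12 mm high, 66 mm wide (y) and 80 mm deep (x), its square recess 50 x 50 mm with a cork floor 4 mm above the origin; the red label plate, 18 x 60 mm, is on its broad front rim (the -x side of the slot). Origin: below the centre of the recess, level with the slot's underside, x and y along its sides, z up. The slots stand in two rows of three, 80 mm apart, in any order, all turned alike.
- slot_blue: storage slot with the blue label on the weight tray (fixed): a grey dish 12 mm high, 66 mm wide (y) and 80 mm deep (x), its square recess 50 x 50 mm with a cork floor 4 mm above the origin; the blue label plate, 18 x 60 mm, is on its broad front rim (the -x side of the slot). Origin: below the centre of the recess, level with the slot's underside, x and y along its sides, z up. The slots stand in two rows of three, 80 mm apart, in any order, all turned alike.
- slot_green: storage slot with the green label on the weight tray (fixed): a grey dish 12 mm high, 66 mm wide (y) and 80 mm deep (x), its square recess 50 x 50 mm with a cork floor 4 mm above the origin; the green label plate, 18 x 60 mm, is on its broad front rim (the -x side of the slot). Origin: below the centre of the recess, level with the slot's underside, x and y along its sides, z up. The slots stand in two rows of three, 80 mm apart, in any order, all turned alike.
- slot_yellow: storage slot with the yellow label on the weight tray (fixed): a grey dish 12 mm high, 66 mm wide (y) and 80 mm deep (x), its square recess 50 x 50 mm with a cork floor 4 mm above the origin; the yellow label plate, 18 x 60 mm, is on its broad front rim (the -x side of the slot). Origin: below the centre of the recess, level with the slot's underside, x and y along its sides, z up. The slots stand in two rows of three, 80 mm apart, in any order, all turned alike.
- slot_white: storage slot with the white label on the weight tray (fixed): a grey dish 12 mm high, 66 mm wide (y) and 80 mm deep (x), its square recess 50 x 50 mm with a cork floor 4 mm above the origin; the white label plate, 18 x 60 mm, is on its broad front rim (the -x side of the slot). Origin: below the centre of the recess, level with the slot's underside, x and y along its sides, z up. The slots stand in two rows of three, 80 mm apart, in any order, all turned alike.
- slot_black: storage slot with the black label on the weight tray (fixed): a grey dish 12 mm high, 66 mm wide (y) and 80 mm deep (x), its square recess 50 x 50 mm with a cork floor 4 mm above the origin; the black label plate, 18 x 60 mm, is on its broad front rim (the -x side of the slot). Origin: below the centre of the recess, level with the slot's underside, x and y along its sides, z up. The slots stand in two rows of three, 80 mm apart, in any order, all turned alike.
- pan (a point): centre of the top face of the scale's round steel pan, 130 mm in diameter; the pan face is 12 mm above the white scale housing (230 x 170 x 28 mm, fixed). z up.
- tare_top (a point): centre of the top of the scale's round orange push button (30 mm in diameter) on the front part of the scale, 128 mm from the centre of the pan; it is pressed straight down
- tare (a joint): travel of the orange button: 0 up, 0.006 m fully down; spring return, about 5 N to press fully
- tiffin: stainless tiffin carrier, 122 mm in diameter, 209 mm high with its handle; origin: centre of its underside. Not part of the job.
- jar: clear plastic jar with red lid, 84 mm in diameter, 130 mm high; origin: centre of its underside. Not part of the job.
- pot: terracotta-coloured lidded pot, 132 mm in diameter, about 120 mm high, on the mustard-yellow trivet; origin: centre of its underside. Not part of the job.
- ladle: steel ladle lying on the far edge of the board: bowl 68 mm in diameter and 26 mm high, handle 245 mm long towards the ladle's +y; origin: under the centre of the bowl. Not part of the job.

How it is judged (in metres and radians):
On the way, in this order (a step that is already met when the one before it is completed fails the run):
1. the orange button is fully down (5 mm or more) while no weight is on the pan (value of joint tare above 0.005 m and horizontal distance between each of weight_red, weight_blue, weight_green, weight_yellow, weight_white, weight_black and pan above 0.08 m), for 0.05 s.
2. the button has sprung up again, the pan still empty (value of joint tare below 0.0015 m and horizontal distance between each of weight_red, weight_blue, weight_green, weight_yellow, weight_white, weight_black and pan above 0.08 m), for 0.1 s.
3. the red weight stands on the pan, within 50 mm of its centre, let go of, the button up (horizontal distance between weight_red and pan below 0.05 m and z of weight_red in the frame of pan between -0.004 and 0.004 m and angle between weight_red's own z axis and vertical below 0.1 rad and contact force between weight_red and the fingers below 0.1 N and value of joint tare below 0.0015 m), for 0.3 s.
4. the button is fully down (5 mm or more) with the red weight standing free on the pan (value of joint tare above 0.005 m and horizontal distance between weight_red and pan below 0.05 m and z of weight_red in the frame of pan between -0.004 and 0.004 m and angle between weight_red's own z axis and vertical below 0.1 rad and contact force between weight_red and the fingers below 0.1 N), for 0.05 s.
5. the button has sprung up again with the red weight still on the pan (all of step 3), for 0.1 s.
At the end, for the whole second after the job is handed in: every weight that was out stands upright (within 0.08 rad) on the floor of the slot of its own colour (origin within 9 mm of the slot's centre and less than 6.5 mm above the slot's underside), at rest and released; the button is up (value of joint tare below 0.0015 m and horizontal distance between weight_red and slot_red below 0.009 m and z of weight_red in the frame of slot_red between 0.001 and 0.0065 m and angle between each of weight_red, weight_blue, weight_green, weight_yellow, weight_white, weight_black's own z axis and vertical below 0.08 rad and linear speed of each of weight_red, weight_blue, weight_green, weight_yellow, weight_white, weight_black below 0.02 m/s and contact force between each of weight_red, weight_blue, weight_green, weight_yellow, weight_white, weight_black and the fingers below 0.1 N and horizontal distance between weight_blue and slot_blue below 0.009 m and z of weight_blue in the frame of slot_blue between 0.001 and 0.0065 m and horizontal distance between weight_green and slot_green below 0.009 m and z of weight_green in the frame of slot_green between 0.001 and 0.0065 m and horizontal distance between weight_yellow and slot_yellow below 0.009 m and z of weight_yellow in the frame of slot_yellow between 0.001 and 0.0065 m and horizontal distance between weight_white and slot_white below 0.009 m and z of weight_white in the frame of slot_white between 0.001 and 0.0065 m and horizontal distance between weight_black and slot_black below 0.009 m and z of weight_black in the frame of slot_black between 0.001 and 0.0065 m); the robot touches nothing.
It fails at once if the tiffin carrier, jar, pot or ladle is moved by more than 30 mm (distance of any of tiffin, jar, pot, ladle from where it was at the start of the episode above 0.03 m).
It fails at once if the tiffin carrier, jar or pot is tipped (angle between any of tiffin, jar, pot's own z axis and vertical above 0.3 rad).
Of weight_blue, weight_green, weight_yellow, weight_white, weight_black only 3 to 4 are there at a start; the rules pass over those that are not, and their reading is None.
At some moment in a run one of weight_blue, weight_green, weight_yellow, weight_white, weight_black may be knocked a few centimetres aside while the robot is not near it.
Once in a run the grip may slacken for a moment while it holds something.
It also fails if it takes over 208 s, if anything falls off the work surface, if the arm or the gripper's body presses on something with over 40 N, if the wrist force passes 120 N, or if a joint passes its speed limit or range.

ROBOT

A 6-joint arm with a two-finger parallel gripper is mounted at the origin on the work surface. World frame = base frame: x ahead of the robot, y to its left, z up, the work surface at z = 0. Lengths are in m, angles in degrees, forces in N, time in s.
With the tool pointing down it reaches from about 0.4 to 0.825 m from the base axis. Payload 7 kg.
Tool frame: the origin (TCP) lies on the centre line of the jaws, within the pads' length; the fingertips stand 14 mm ahead of it and the grasp point (between the pads) lies 5 mm behind it; z points along the fingers, y is the line along which they close (so a half turn about z gives the same grasp; the last joint's range is limited). The gripper opens to 88 mm and grips with 3 to 60 N. Pads are 19 mm wide; open, the fingers measure 130 mm over their backs; the gripper's body (78 mm by 193 mm) begins 47 mm behind the grasp point.
Start: joints at [16.507, 20.546, 0.682, 0, -70.136, -16.507], TCP at [0.675, -0, 0.241] pointing down, gripper open.
Joint ranges: [-176.03, 176.03], [-82.01, 121.73], [-58.28, 71.71], [-173.87, 95.51], [-174.79, -0.11], [-173.66, 173.66]. Speed limits (degrees/s): [136.94, 136.94, 172.46, 180, 180, 180].

INTERFACE

Orientations are given as [roll, pitch, yaw] about the fixed x, y, z axes, in that order (R = Rz(yaw) Ry(pitch) Rx(roll)).
In Python, from plant import r gives the robot as it stands.
- The arm moves only by the tool send_rows, never from a script. Its argument "steps" is a list of rows, each an object with "dp": the shift along the tool's x, y, z in mm, a list of three; "roll": the turn about the tool's z in rad; "jaw": the opening in per cent of the stroke, from 0 (shut) to 100 (fully open). In form: [{"dp": [tx, ty, tz], "roll": roll, "jaw": jaw}, ...]. A call has 1 to 5 rows; each row is the pose to reach, as a shift and turn from the pose commanded when the call began, along the tool's axes at that moment; what a row does not reach only later rows make up. A row lasts 1/8 s, in which the tool goes at most 62.5 mm and 10.7 degrees, less where a joint would pass 70% of its speed; a pose out of reach is approached as far as the arm can. A call with a gripper value outside its range is refused whole. The fingers move at their own pace and stop on an object; "newtons" is the grip in N (left out, the last holds). Time passes only in rows, so rows that repeat a pose let the fingers close. It gives the time, the measured TCP pose, the force, the opening and the grip force at its end, in the units of the state.
- r.get_state(): the state, without advancing time (a new reading comes with each control period).
- r.capture(name): name is "scene" or "side" or "wrist"; returns a dict with "image" (420x560x3 uint8, blue, green, red), "K" (3x3 intrinsics, pixels), "rvec" (rotation vector, rad) and "tvec" (3), from world to camera coordinates, as OpenCV has them. Camera axes: x right, y down, z forward; pixel columns grow to the right and rows downward; lengths in m; the calibration is good to about 2 mm. The wrist camera is an equidistant fisheye: a pixel r from the principal point sees the ray r / f radians off the axis. A picture is of the moment at which its call begins. There is no depth.
- r.close_job(): hands the job in; it is judged then, once.
The state is a dict: "time_s": time; "joints": joint angles; "qd": joint speeds; "joint_torque": joint torques, N m; "tcp_pos": TCP position; "eef_rot": TCP orientation; "contact_force": force on the tool from outside, world axes, zero at the start; "moment": the same for the moment, N m; "gripper_width": finger opening in m; "gripper_force": force on a finger pad.
Only numpy, scipy, OpenCV 4.12 (cv2) and the standard library are available. Lean on these libraries where they do the work, as an engineer would, in place of code of your own. Each camera call takes 0.05 s, during which the arm holds its last target. There are 200 camera calls.

## Working session

There is one attempt and no reset: what is moved stays moved. The work goes in short steps, Python scripts to look and compute and a tool call to move; the robot and the scene stay as the last step left them, time stands still between calls to the robot, and variables do not carry over. Pictures are saved under pics/ and viewed, at most 14 in all, crops included, and the job is handed in when it is done.

Besides the shell and the picture viewer there is one more tool, called by a JSON object that holds its "fn" and its "kwargs", one argument or row to a line. send_rows: Moves the arm, as the interface text tells. Its arguments: {"type":"object","properties":{"steps":{"type":"array","items":{"type":"object","properties":{"dp":{"type":"array","items":{"type":"number"}},"roll":{"type":"number"},"jaw":{"type":"number"}}}},"newtons":{"type":"number"}},"required":["steps"]}

```bash
ls; mkdir -p pics; python3 - <<'E'
from plant import r
import cv2,pickle
s=r.get_state();print(s)
for n in("scene","side","wrist"):
    c=r.capture(n);cv2.imwrite(f"pics/{n}0.png",c["image"]);pickle.dump(c,open(f"{n}0.pkl","wb"));print(n,c["K"].tolist(),c["rvec"],c["tvec"])
E
```

```text
pics
{'time_s': 0.0, 'joints': array([ 1.65060964e+01,  2.05920191e+01,  6.31378250e-01, -1.91695066e-02,
       -7.01367318e+01, -1.65075268e+01]), 'qd': array([ 0.03767683,  0.05793801,  0.06872972,  0.07774977, -0.06857993,
       -0.07061956]), 'joint_torque': array([-8.00930356e-04, -5.82726967e+01,  2.93058443e+01,  6.99745238e+00,
        6.93249181e-03, -2.06530804e-04]), 'tcp_pos': array([ 6.74509603e-01, -4.75049360e-05,  2.39600884e-01]), 'eef_rot': array([ 1.79901520e+02, -1.03925966e-02, -9.00079501e+01]), 'contact_force': array([-0.34470566,  0.7231036 , -0.41578971]), 'moment': array([ 0.04841961, -0.05111594,  0.0234617 ]), 'gripper_force': 0.0, 'gripper_width': 0.08755246432763578}
scene [[518.1658131123374, 0.0, 283.9458980324738], [0.0, 518.1658131123374, 214.78432370905188], [0.0, 0.0, 1.0]] [ 1.49061304  1.79011421 -1.00377129] [ 0.13062082 -0.24920798  2.3125134 ]
side [[535.2671386779524, 0.0, 280.38815721432957], [0.0, 535.2671386779524, 215.57031562759434], [0.0, 0.0, 1.0]] [ 2.3674054  -0.40427597  0.15189664] [-0.55583068  0.18837407  1.47553263]
wrist [[325.19226210127806, 0.0, 277.4408021812739], [0.0, 325.19226210127806, 207.43417603518847], [0.0, 0.0, 1.0]] [1.89867452e-03 3.11570076e+00 3.85875895e-01] [ 0.67455285 -0.0323258   0.3901251 ]
```

View pics/scene0.png

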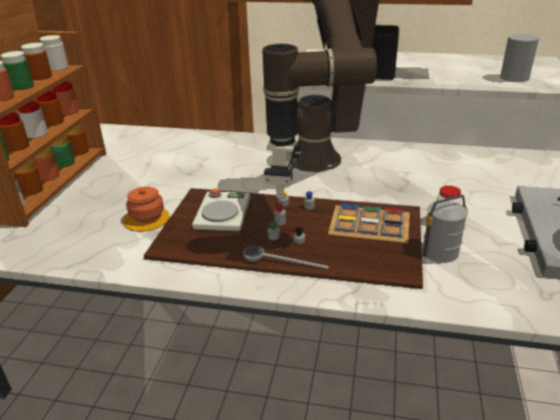

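View pics/side0.png

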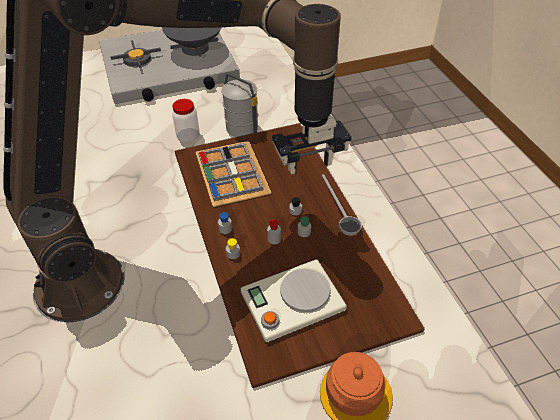

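View pics/wrist0.png

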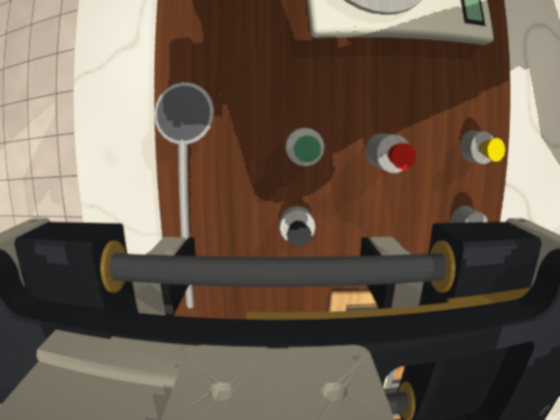

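The side view shows five weights out: yellow (233,244), blue (224,220), red (274,228), green (304,224) and black (295,203). White is absent. The tray labels are red/green/blue in the front row and black/white/yellow behind, and the orange button is at (270,320). The wrist view shows green, red, yellow and black caps.

```bash
cat > h.py <<'E'
import cv2,numpy as np,pickle
def ray(c,uv,fish=False):
    R,_=cv2.Rodrigues(np.array(c["rvec"],float));t=np.array(c["tvec"],float).ravel();K=c["K"]
    x=(uv[0]-K[0][2])/K[0][0];y=(uv[1]-K[1][2])/K[1][1]
    if fish:
        th=np.hypot(x,y);s=np.sin(th)/max(th,1e-9);d=np.array([x*s,y*s,np.cos(th)])
    else: d=np.array([x,y,1.])
    return -R.T@t,R.T@d/np.linalg.norm(d)
def plane(c,uv,z,fish=False):
    o,d=ray(c,uv,fish);return o+d*(z-o[2])/d[2]
def proj(c,p,fish=False):
    R,_=cv2.Rodrigues(np.array(c["rvec"],float));q=R@np.array(p)+np.array(c["tvec"],float).ravel();K=c["K"]
    if fish:
        r=np.hypot(q[0],q[1]);th=np.arctan2(r,q[2]);q=np.array([q[0]/r*th,q[1]/r*th,1])
    return K[0][0]*q[0]/q[2]+K[0][2],K[1][1]*q[1]/q[2]+K[1][2]
COL=dict(red=((0,150,70),(7,255,255)),yellow=((24,150,110),(34,255,255)),green=((48,70,30),(90,255,255)),
 blue=((98,120,60),(125,255,255)),orange=((8,170,150),(20,255,255)))
def blobs(img,col,amin=8,roi=None):
    hsv=cv2.cvtColor(img,cv2.COLOR_BGR2HSV)
    m=cv2.inRange(hsv,*map(np.array,COL[col]))
    if col=="red": m|=cv2.inRange(hsv,(174,150,70),(180,255,255))
    if roi: z=np.zeros_like(m);a,b,c,d=roi;z[b:d,a:c]=m[b:d,a:c];m=z
    n,l,s,ce=cv2.connectedComponentsWithStats(m)
    return [(*ce[i].round(1),int(s[i,4])) for i in range(1,n) if s[i,4]>=amin]
E
python3 - <<'E'
from h import *
for n,roi in(("side",(170,120,350,345)),("scene",(180,180,420,275))):
    c=pickle.load(open(n+"0.pkl","rb"))
    for k in COL: print(n,k,blobs(c["image"],k,6,roi))
c=pickle.load(open("side0.pkl","rb"))
im=c["image"];a=cv2.resize(im[135:265,185:325],None,fx=5,fy=4.6*1,interpolation=cv2.INTER_CUBIC)
cv2.imwrite("pics/a.png",a)
E
```

```text
side red [(np.float64(203.1), np.float64(157.2), 62), (np.float64(273.5), np.float64(223.8), 81)]
side yellow [(np.float64(238.8), np.float64(183.8), 69), (np.float64(231.6), np.float64(242.7), 60)]
side green [(np.float64(208.3), np.float64(172.7), 68), (np.float64(304.2), np.float64(220.6), 69)]
side blue [(np.float64(213.9), np.float64(189.3), 73), (np.float64(223.6), np.float64(216.5), 65)]
side orange [(np.float64(269.4), np.float64(316.6), 92)]
scene red [(np.float64(278.8), np.float64(206.6), 44), (np.float64(393.8), np.float64(209.3), 59)]
scene yellow [(np.float64(346.7), np.float64(217.3), 45)]
scene green [(np.float64(372.1), np.float64(207.9), 36), (np.float64(272.8), np.float64(224.7), 32)]
scene blue [(np.float64(308.8), np.float64(194.1), 18), (np.float64(349.5), np.float64(205.8), 32)]
scene orange [(np.float64(214.3), np.float64(190.7), 21)]
```

View pics/a.png

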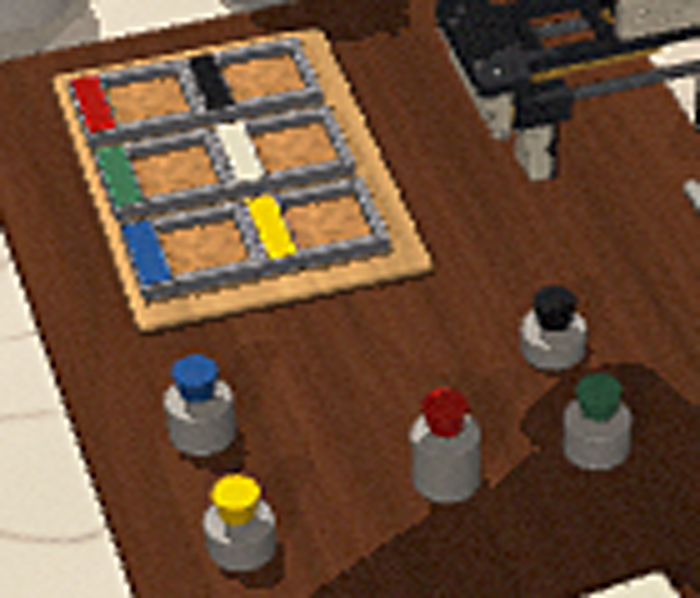

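The crop shows the tray rows with red, green and blue labels in front and black, white and yellow behind. The black cap is at about side px (295.8,201.7), and all the weights are upright.

```bash
python3 - <<'E'
from h import *
S=pickle.load(open("side0.pkl","rb"));C=pickle.load(open("scene0.pkl","rb"))
def tri(a,b):
    o1,d1=ray(S,a);o2,d2=ray(C,b)
    t=np.linalg.lstsq(np.c_[d1,-d2],o2-o1,rcond=None)[0]
    p,q=o1+t[0]*d1,o2+t[1]*d2;return (p+q)/2*1e3,np.linalg.norm(p-q)*1e3
for n,a,b in [("Lred",(203.1,157.2),(393.8,209.3)),("Lgreen",(208.3,172.7),(372.1,207.9)),("Lblue",(213.9,189.3),(349.5,205.8)),("Lyel",(238.8,183.8),(346.7,217.3)),("wred",(273.5,223.8),(278.8,206.6)),("wgreen",(304.2,220.6),(272.8,224.7)),("wblue",(223.6,216.5),(308.8,194.1)),("btn",(269.4,316.6),(214.3,190.7))]:
    p,e=tri(a,b);print(n,p.round(1),round(e,1))
W=dict(red=((273.5,223.8),72),green=((304.2,220.6),56),blue=((223.6,216.5),60),yellow=((231.6,242.7),53),black=((295.8,201.7),47))
for k,(u,h) in W.items(): print(k,(plane(S,u,(18+h-10)/1e3)*1e3).round(1))
for n,u in dict(r=(203.1,157.2),g=(208.3,172.7),b=(213.9,189.3),y=(238.8,183.8),k=(227.4,153),w=(232.6,168)).items(): print("L",n,(plane(S,u,.036)*1e3).round(1))
# cork
hsv=cv2.cvtColor(S["image"],cv2.COLOR_BGR2HSV)
print(hsv[156,214],hsv[175,250],hsv[147,180])
# pan ellipse
g=S["image"];print("btn",(plane(S,(269.4,316.6),.05)*1e3).round(1),"pan",(plane(S,(305,289),.058)*1e3).round(1))
E
```

```text
Lred [441.7 356.4  40.6] 3.1
Lgreen [440.  279.4  38.2] 2.6
Lblue [438.  198.   38.6] 1.2
Lyel [518.1 195.1  39.2] 1.3
wred [554.7 -40.3  83.7] 0.4
wgreen [646.4 -43.2  66.9] 0.9
wblue [431.1  46.5  70.7] 0.7
btn [ 450.7 -312.1   64.3] 1.1
red [555.6 -37.   80. ]
green [647.6 -41.2  64. ]
blue [431.7  48.5  68. ]
yellow [427.8 -48.7  61. ]
black [654.4  46.3  55. ]
L r [442.9 359.6  36. ]
L g [440.7 280.1  36. ]
L b [438.6 199.9  36. ]
L y [519.  197.6  36. ]
L k [524.7 353.1  36. ]
L w [520.8 275.5  36. ]
[ 15 146 204] [  5  10 147] [ 18  45 222]
btn [ 453.5 -304.    50. ] pan [ 565.7 -260.8   58. ]
```

{"fn": "send_rows", "kwargs": {
  "steps": [
    {"dp":[50,41,0],"jaw":0},
    {"dp":[100,82,0],"jaw":0},
    {"dp":[150,123,0],"jaw":0},
    {"dp":[200,165,0],"jaw":0},
    {"dp":[200,165,0],"jaw":0}
  ],
  "newtons": 30
}}

```text
invalid input
```

```bash
python3 - <<'E'
from plant import r
from h import *
c=r.capture("wrist");s=r.get_state();print(s["tcp_pos"],s["eef_rot"],s["gripper_width"])
cv2.imwrite("pics/w1.png",c["image"]);pickle.dump(c,open("w1.pkl","wb"))
print("cam",ray(c,(0,0),True)[0],"axis",ray(c,(c["K"][0][2],c["K"][1][2]),True)[1])
for k in COL: print(k,blobs(c["image"],k,40))
S=pickle.load(open("side0.pkl","rb"))
for u in((243,134),(188,138)): print((plane(S,u,0)*1e3).round())
E
```

```text
[ 6.74720171e-01 -1.61367066e-05  2.39950974e-01] [ 1.79940498e+02 -6.49871091e-03 -9.00043052e+01] 0.08784940757241279
cam [ 0.67538456 -0.06446361  0.38484748] axis [-0.00171414  0.24396303 -0.96978302]
red [(np.float64(403.2), np.float64(155.9), 568)]
yellow [(np.float64(494.9), np.float64(149.2), 346)]
green [(np.float64(307.0), np.float64(148.3), 510)]
blue []
orange []
[614. 476.   0.]
[423. 520.   0.]
```

View pics/w1.png

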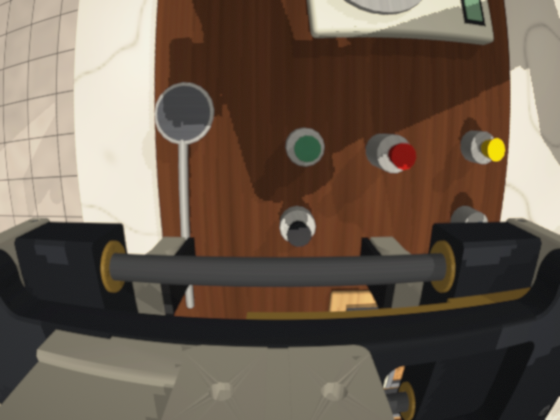

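The move was refused, probably because roll was missing, so the view is unchanged: green (307,148), red (403,156), yellow (495,149). I'll resend with all fields.

{"fn": "send_rows", "kwargs": {
  "steps": [
    {"dp":[50,41,0],"roll":0,"jaw":0},
    {"dp":[100,82,0],"roll":0,"jaw":0},
    {"dp":[150,123,0],"roll":0,"jaw":0},
    {"dp":[200,165,0],"roll":0,"jaw":0},
    {"dp":[200,165,0],"roll":0,"jaw":0}
  ],
  "newtons": 30
}}

```text
time_s: 0.82
tcp_pos: [0.5075, -0.2022, 0.241]
eef_rot: [-180.0, 0.0, -90.2]
contact_force: [1.0, 0.6, 0.1]
gripper_width: 0.043
gripper_force: 0.0
```

```bash
python3 - <<'E'
from plant import r
from h import *
c=r.capture("wrist");s=r.get_state();print(s["time_s"],s["tcp_pos"],s["eef_rot"],s["gripper_width"])
cv2.imwrite("pics/w2.png",c["image"]);pickle.dump(c,open("w2.pkl","wb"))
for k in COL: print(k,blobs(c["image"],k,40))
E
```

```text
0.875 [ 0.50812344 -0.20184209  0.24099953] [-1.79976363e+02  1.03049654e-04 -9.01466503e+01] 0.03924609132821265
red []
yellow []
green []
blue []
orange [(np.float64(335.7), np.float64(79.8), 542)]
```

View pics/w2.png

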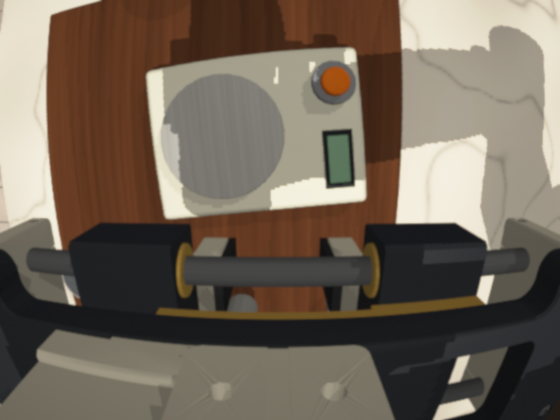

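The wrist view shows the scale: orange button at (336,80), in a grey collar, and the pan circle centred near (223,137).

```bash
python3 - <<'E'
from h import *
c=pickle.load(open("w2.pkl","rb"));S=pickle.load(open("side0.pkl","rb"))
o1,d1=ray(S,(269.4,316.0));o2,d2=ray(c,(335.7,79.8),True)
t=np.linalg.lstsq(np.c_[d1,-d2],o2-o1,rcond=None)[0];p,q=o1+t[0]*d1,o2+t[1]*d2;print(p*1e3,q*1e3)
for z in(.050,.055,.06,.065):print((plane(c,(335.7,79.8),z,True)*1e3).round(1))
P=np.array([plane(c,u,.058,True)[:2]*1e3 for u in((161,137),(284,137),(223,74),(223,199))]).round(1);print(P, (P[0]+P[1])/2,(P[2]+P[3])/2)
E
```

```text
[ 450.56695533 -314.0710989    69.48730155] [ 450.96528353 -314.26177199   69.44448859]
[ 447.5 -317.2   50. ]
[ 448.4 -316.4   55. ]
[ 449.3 -315.7   60. ]
[ 450.2 -314.9   65. ]
[[ 629.3 -260.4]
 [ 501.1 -256.8]
 [ 562.  -322.3]
 [ 564.7 -193.4]] [ 565.2 -258.6] [ 563.35 -257.85]
```

{"fn": "send_rows", "kwargs": {
  "steps": [
    {"dp":[40,20,20],"roll":0,"jaw":0},
    {"dp":[80,40,60],"roll":0,"jaw":0},
    {"dp":[115.5,60.5,105],"roll":0,"jaw":0},
    {"dp":[115.5,60.5,145],"roll":0,"jaw":0},
    {"dp":[115.5,60.5,146],"roll":0,"jaw":0}
  ]
}}

```text
time_s: 1.5
tcp_pos: [0.448, -0.3148, 0.0918]
eef_rot: [179.7, 0.1, -90.0]
contact_force: [0.4, 1.0, 1.1]
gripper_width: 0.0006
gripper_force: 0.0
```

{"fn": "send_rows", "kwargs": {
  "steps": [
    {"dp":[0,0,5],"roll":0,"jaw":0},
    {"dp":[0,0,10],"roll":0,"jaw":0},
    {"dp":[0,0,13],"roll":0,"jaw":0},
    {"dp":[0,0,16],"roll":0,"jaw":0},
    {"dp":[0,0,16],"roll":0,"jaw":0}
  ]
}}

```text
time_s: 2.12
tcp_pos: [0.4502, -0.3155, 0.0791]
eef_rot: [-179.9, -0.0, -90.0]
contact_force: [1.8, 3.0, 3.4]
gripper_width: 0.0004
gripper_force: 1.6
```

{"fn": "send_rows", "kwargs": {
  "steps": [
    {"dp":[0,0,2],"roll":0,"jaw":0},
    {"dp":[0,0,3],"roll":0,"jaw":0},
    {"dp":[0,0,3],"roll":0,"jaw":0}
  ]
}}

```text
time_s: 2.5
tcp_pos: [0.4502, -0.3156, 0.0763]
eef_rot: [-179.9, -0.0, -90.0]
contact_force: [1.0, 5.5, 8.3]
gripper_width: 0.0005
gripper_force: 4.1
```

{"fn": "send_rows", "kwargs": {
  "steps": [
    {"dp":[0,0,2],"roll":0,"jaw":0},
    {"dp":[0,0,3],"roll":0,"jaw":0},
    {"dp":[0,0,3],"roll":0,"jaw":0}
  ]
}}

```text
time_s: 2.88
tcp_pos: [0.4503, -0.3157, 0.0757]
eef_rot: [-179.9, -0.1, -89.9]
contact_force: [-6.4, 11.4, 32.8]
gripper_width: 0.0007
gripper_force: 16.4
```

{"fn": "send_rows", "kwargs": {
  "steps": [
    {"dp":[0,0,-15],"roll":0,"jaw":0},
    {"dp":[0,0,-60],"roll":0,"jaw":20},
    {"dp":[-30,-10,-100],"roll":0,"jaw":60},
    {"dp":[-80,-30,-130],"roll":0,"jaw":60},
    {"dp":[-130,-50,-150],"roll":0,"jaw":60}
  ]
}}

```text
time_s: 3.5
tcp_pos: [0.4995, -0.1847, 0.2239]
eef_rot: [-180.0, -0.0, -90.1]
contact_force: [1.4, -0.7, -0.9]
gripper_width: 0.0346
gripper_force: 0.0
```

{"fn": "send_rows", "kwargs": {
  "steps": [
    {"dp":[-55,-15,-17],"roll":0,"jaw":60},
    {"dp":[-110,-35,-17],"roll":0,"jaw":60},
    {"dp":[-165,-50,-17],"roll":0,"jaw":60},
    {"dp":[-170,-55,-17],"roll":0,"jaw":60},
    {"dp":[-170,-55,-17],"roll":0,"jaw":60}
  ]
}}

```text
time_s: 4.12
tcp_pos: [0.5541, -0.0155, 0.2389]
eef_rot: [179.9, -0.0, -89.9]
contact_force: [0.6, -1.2, -0.7]
gripper_width: 0.0522
gripper_force: 0.0
```

```bash
cat >> h.py <<'E'
H=dict(red=72,blue=60,green=56,yellow=53,black=47)
def look(name=None,zoff=.018,amin=60):
    """wrist picture: cap positions (mm) by their colour, shift still to go"""
    from plant import r
    c=r.capture("wrist");s=r.get_state()
    print("t",s["time_s"],"tcp",(s["tcp_pos"]*1e3).round(1),s["eef_rot"].round(1),"w",round(s["gripper_width"]*1e3,1))
    if name: cv2.imwrite(f"pics/{name}.png",c["image"])
    for k in H:
        if k=="black":
            continue
        for u,v,n in blobs(c["image"],k,amin): print(k,(u,v,n),"cap",(plane(c,(u,v),zoff+(H[k]-8)/1e3,True)*1e3).round(1),"label",(plane(c,(u,v),.036,True)*1e3).round(1))
    return c
E
python3 -c "
from h import *
look('w3')"
```

```text
t 4.175 tcp [553.9 -16.1 239. ] [179.9  -0.  -90. ] w 52.5
red (np.float64(277.0), np.float64(170.2), 578) cap [554.7 -39.9  82. ] label [554.6 -33.8  36. ]
green (np.float64(183.9), np.float64(165.3), 508) cap [648.5 -43.9  66. ] label [657.3 -40.5  36. ]
yellow (np.float64(402.2), np.float64(157.7), 489) cap [424.7 -52.4  63. ] label [413.7 -50.1  36. ]
```

{"fn": "send_rows", "kwargs": {
  "steps": [
    {"dp":[24.5,0,50],"roll":0,"jaw":60},
    {"dp":[24.5,0,105],"roll":0,"jaw":60},
    {"dp":[24.5,0,150],"roll":0,"jaw":60},
    {"dp":[24.5,0,159],"roll":0,"jaw":60},
    {"dp":[24.5,0,159],"roll":0,"jaw":40}
  ],
  "newtons": 40
}}

```text
time_s: 4.8
tcp_pos: [0.5547, -0.0409, 0.0812]
eef_rot: [180.0, -0.0, -90.0]
contact_force: [0.4, -0.1, 0.5]
gripper_width: 0.0473
gripper_force: 0.0
```

{"fn": "send_rows", "kwargs": {
  "steps": [
    {"dp":[0,0,0],"roll":0,"jaw":10},
    {"dp":[0,0,0],"roll":0,"jaw":10},
    {"dp":[0,0,0],"roll":0,"jaw":10},
    {"dp":[0,0,-5],"roll":0,"jaw":10},
    {"dp":[0,0,-20],"roll":0,"jaw":10}
  ]
}}

```text
time_s: 5.42
tcp_pos: [0.5534, -0.0401, 0.1002]
eef_rot: [179.9, -0.0, -90.0]
contact_force: [0.4, -0.3, -5.6]
gripper_width: 0.024
gripper_force: 40.0
```

{"fn": "send_rows", "kwargs": {
  "steps": [
    {"dp":[20,0,-40],"roll":0,"jaw":10},
    {"dp":[65,-3,-45],"roll":0,"jaw":10},
    {"dp":[115,-6,-45],"roll":0,"jaw":10},
    {"dp":[165,-9,-45],"roll":0,"jaw":10},
    {"dp":[200,-10,-45],"roll":0,"jaw":10}
  ]
}}

```text
time_s: 6.05
tcp_pos: [0.5643, -0.242, 0.1462]
eef_rot: [-180.0, -0.0, -90.1]
contact_force: [0.4, 2.1, -5.8]
gripper_width: 0.0239
gripper_force: 40.0
```

{"fn": "send_rows", "kwargs": {
  "steps": [
    {"dp":[18,0,0],"roll":0,"jaw":10},
    {"dp":[18,0,10],"roll":0,"jaw":10},
    {"dp":[18,0,18],"roll":0,"jaw":10},
    {"dp":[18,0,23],"roll":0,"jaw":10},
    {"dp":[18,0,23],"roll":0,"jaw":10}
  ]
}}

```text
time_s: 6.68
tcp_pos: [0.5646, -0.2572, 0.1225]
eef_rot: [180.0, -0.0, -89.9]
contact_force: [0.2, -0.2, -4.3]
gripper_width: 0.0236
gripper_force: 40.0
```

```bash
python3 - <<'E'
from h import *
from plant import r
c=r.capture("side");s=r.get_state();print(s["gripper_width"],s["contact_force"],s["tcp_pos"])
cv2.imwrite("pics/s2.png",cv2.resize(c["image"][150:350,180:420],None,fx=3.2,fy=3,interpolation=cv2.INTER_CUBIC))
E
```

```text
0.023780568449063202 [-0.189339    0.15503134 -4.37569068] [ 0.56468454 -0.25728239  0.12252324]
```

View pics/s2.png

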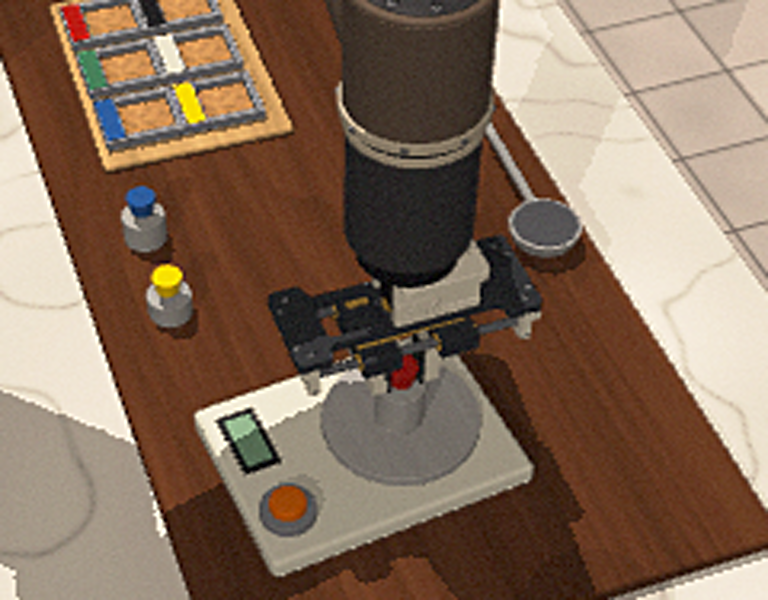

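The side crop shows the red weight upright over the middle of the pan, at about (402,400) in the crop. I'll lower it the last bit and release.

{"fn": "send_rows", "kwargs": {
  "steps": [
    {"dp":[0,0,1.5],"roll":0,"jaw":10},
    {"dp":[0,0,2],"roll":0,"jaw":10},
    {"dp":[0,0,2],"roll":0,"jaw":32},
    {"dp":[0,0,2],"roll":0,"jaw":60},
    {"dp":[0,0,2],"roll":0,"jaw":60}
  ]
}}

```text
time_s: 7.35
tcp_pos: [0.5648, -0.2581, 0.1208]
eef_rot: [-180.0, -0.0, -90.0]
contact_force: [0.6, -0.4, 0.1]
gripper_width: 0.0428
gripper_force: 0.0
```

{"fn": "send_rows", "kwargs": {
  "steps": [
    {"dp":[0,0,0],"roll":0,"jaw":60},
    {"dp":[0,0,-20],"roll":0,"jaw":60},
    {"dp":[0,0,-60],"roll":0,"jaw":50},
    {"dp":[0,0,-80],"roll":0,"jaw":20},
    {"dp":[0,0,-80],"roll":0,"jaw":0}
  ]
}}

```text
time_s: 7.98
tcp_pos: [0.5655, -0.2583, 0.2024]
eef_rot: [-179.8, -0.0, -90.0]
contact_force: [-0.1, 0.5, -0.7]
gripper_width: 0.0293
gripper_force: 0.0
```

```bash
python3 -c "
from h import *
look(None,.058)"
```

```text
t 8.025 tcp [ 564.7 -258.   200.9] [-179.9    0.   -90. ] w 25.2
red (np.float64(279.8), np.float64(219.8), 986) cap [ 564.5 -256.9  122. ] label [ 564.1 -231.8   36. ]
```

{"fn": "send_rows", "kwargs": {
  "steps": [
    {"dp":[30,58,0],"roll":0,"jaw":0},
    {"dp":[61,110,0],"roll":0,"jaw":0},
    {"dp":[61,118.5,30],"roll":0,"jaw":0},
    {"dp":[61,118.5,80],"roll":0,"jaw":0},
    {"dp":[61,118.5,113],"roll":0,"jaw":0}
  ]
}}

```text
time_s: 8.65
tcp_pos: [0.444, -0.3186, 0.0847]
eef_rot: [179.8, 0.1, -90.1]
contact_force: [1.3, 0.5, -0.2]
gripper_width: 0.0006
gripper_force: 0.0
```

{"fn": "send_rows", "kwargs": {
  "steps": [
    {"dp":[0,0,5],"roll":0,"jaw":0},
    {"dp":[0,0,9],"roll":0,"jaw":0},
    {"dp":[0,0,12],"roll":0,"jaw":0},
    {"dp":[0,0,13.5],"roll":0,"jaw":0},
    {"dp":[0,0,13.5],"roll":0,"jaw":0}
  ]
}}

```text
time_s: 9.28
tcp_pos: [0.4461, -0.3192, 0.0761]
eef_rot: [-179.9, -0.0, -90.0]
contact_force: [-6.2, 3.3, 13.9]
gripper_width: 0.0005
gripper_force: 7.1
```

```bash
python3 - <<'E'
from h import *
from plant import r
c=r.capture("side");s=r.get_state();print(s["contact_force"],s["tcp_pos"])
cv2.imwrite("pics/s3.png",cv2.resize(c["image"][240:345,220:350],None,fx=5,fy=5,interpolation=cv2.INTER_CUBIC))
E
```

```text
[-5.44353078  3.12136091 14.45601897] [ 0.44608977 -0.31917738  0.07614166]
```

View pics/s3.png

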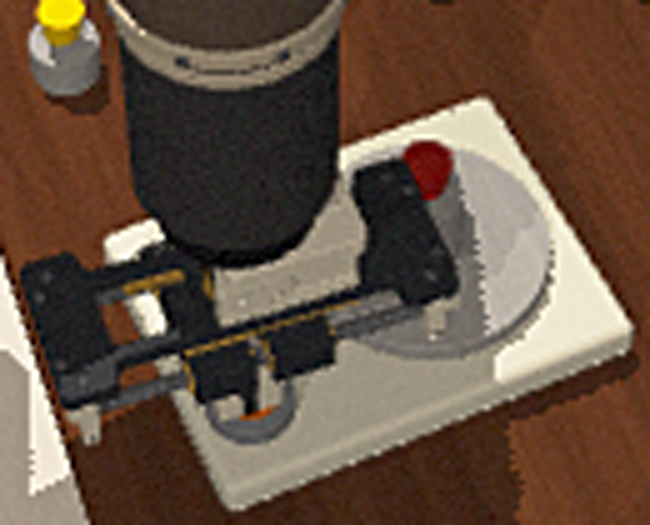

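The crop shows the closed fingers on the button and the red weight standing free on the pan, with the gripper clear of its cap. I'll measure the spring force on the way up to confirm full travel.

{"fn": "send_rows", "kwargs": {
  "steps": [
    {"dp":[0,0,-3],"roll":0,"jaw":0},
    {"dp":[0,0,-3],"roll":0,"jaw":0},
    {"dp":[0,0,-3],"roll":0,"jaw":0}
  ]
}}

```text
time_s: 9.7
tcp_pos: [0.4465, -0.3192, 0.0776]
eef_rot: [-179.9, -0.0, -90.0]
contact_force: [-2.3, -0.6, 4.4]
gripper_width: 0.0004
gripper_force: 2.0
```

{"fn": "send_rows", "kwargs": {
  "steps": [
    {"dp":[0,0,-2],"roll":0,"jaw":0},
    {"dp":[0,0,-2],"roll":0,"jaw":0},
    {"dp":[0,0,-2],"roll":0,"jaw":0}
  ]
}}

```text
time_s: 10.07
tcp_pos: [0.4465, -0.3192, 0.0792]
eef_rot: [-180.0, -0.0, -90.0]
contact_force: [-0.3, -2.2, 2.3]
gripper_width: 0.0004
gripper_force: 1.6
```

{"fn": "send_rows", "kwargs": {
  "steps": [
    {"dp":[0,0,-2],"roll":0,"jaw":0},
    {"dp":[0,0,-2],"roll":0,"jaw":0},
    {"dp":[0,0,-2],"roll":0,"jaw":0}
  ]
}}

```text
time_s: 10.45
tcp_pos: [0.4463, -0.3191, 0.0811]
eef_rot: [-180.0, -0.0, -90.0]
contact_force: [1.3, -0.8, 1.9]
gripper_width: 0.0004
gripper_force: 1.0
```

{"fn": "send_rows", "kwargs": {
  "steps": [
    {"dp":[0,0,-1.5],"roll":0,"jaw":0},
    {"dp":[0,0,-1.5],"roll":0,"jaw":0},
    {"dp":[0,0,-1.5],"roll":0,"jaw":0}
  ]
}}

```text
time_s: 10.82
tcp_pos: [0.4455, -0.3188, 0.0823]
eef_rot: [180.0, 0.0, -90.0]
contact_force: [-0.3, 0.7, 1.6]
gripper_width: 0.0004
gripper_force: 0.7
```

{"fn": "send_rows", "kwargs": {
  "steps": [
    {"dp":[0,0,-40],"roll":0,"jaw":0},
    {"dp":[0,0,-100],"roll":0,"jaw":40},
    {"dp":[-25,-50,-118],"roll":0,"jaw":60},
    {"dp":[-50,-105,-118],"roll":0,"jaw":60},
    {"dp":[-61.5,-118.5,-118],"roll":0,"jaw":60}
  ]
}}

```text
time_s: 11.45
tcp_pos: [0.5667, -0.2561, 0.2]
eef_rot: [180.0, 0.0, -89.9]
contact_force: [-0.5, 0.1, -0.3]
gripper_width: 0.035
gripper_force: 0.0
```

{"fn": "send_rows", "kwargs": {
  "steps": [
    {"dp":[0,0,20],"roll":0,"jaw":60},
    {"dp":[0,0,60],"roll":0,"jaw":60},
    {"dp":[0,0,79],"roll":0,"jaw":60},
    {"dp":[0,0,79],"roll":0,"jaw":40},
    {"dp":[0,0,79],"roll":0,"jaw":10}
  ]
}}

```text
time_s: 12.08
tcp_pos: [0.5647, -0.2578, 0.1224]
eef_rot: [-180.0, -0.0, -90.0]
contact_force: [-0.0, 0.4, 0.9]
gripper_width: 0.0382
gripper_force: 0.0
```

{"fn": "send_rows", "kwargs": {
  "steps": [
    {"dp":[0,0,0],"roll":0,"jaw":10},
    {"dp":[0,0,0],"roll":0,"jaw":10},
    {"dp":[0,0,0],"roll":0,"jaw":10},
    {"dp":[0,0,-5],"roll":0,"jaw":10},
    {"dp":[0,0,-30],"roll":0,"jaw":10}
  ]
}}

```text
time_s: 12.7
tcp_pos: [0.5627, -0.2568, 0.1495]
eef_rot: [179.7, 0.1, -90.0]
contact_force: [0.1, 0.1, -4.1]
gripper_width: 0.024
gripper_force: 40.0
```

{"fn": "send_rows", "kwargs": {
  "steps": [
    {"dp":[-55,0,-40],"roll":0,"jaw":10},
    {"dp":[-110,10,-60],"roll":0,"jaw":10},
    {"dp":[-165,15,-69],"roll":0,"jaw":10},
    {"dp":[-220,20,-69],"roll":0,"jaw":10},
    {"dp":[-275,25,-69],"roll":0,"jaw":10}
  ]
}}

```text
time_s: 13.32
tcp_pos: [0.5386, 0.0194, 0.2204]
eef_rot: [180.0, 0.0, -90.0]
contact_force: [0.9, 0.3, -4.8]
gripper_width: 0.0238
gripper_force: 40.0
```

{"fn": "send_rows", "kwargs": {
  "steps": [
    {"dp":[-55,5,0],"roll":0,"jaw":10},
    {"dp":[-110,10,0],"roll":0,"jaw":10},
    {"dp":[-165,15,0],"roll":0,"jaw":10},
    {"dp":[-220,20,0],"roll":0,"jaw":10},
    {"dp":[-275,25,0],"roll":0,"jaw":10}
  ]
}}

```text
time_s: 13.95
tcp_pos: [0.5135, 0.2942, 0.2201]
eef_rot: [179.9, -0.0, -90.0]
contact_force: [0.8, 0.1, -5.0]
gripper_width: 0.024
gripper_force: 40.0
```

{"fn": "send_rows", "kwargs": {
  "steps": [
    {"dp":[-40,0,0],"roll":0,"jaw":10},
    {"dp":[-40,0,0],"roll":0,"jaw":10},
    {"dp":[-40,0,0],"roll":0,"jaw":10}
  ]
}}

```text
time_s: 14.32
tcp_pos: [0.5138, 0.3323, 0.2196]
eef_rot: [179.9, -0.1, -90.0]
contact_force: [-0.8, 0.7, -5.3]
gripper_width: 0.0239
gripper_force: 40.0
```

```bash
python3 -c "
from h import *
c=look('w4');pickle.dump(c,open('w4.pkl','wb'))"
```

```text
t 14.375 tcp [514.  331.9 220. ] [179.9  -0.  -90. ] w 23.6
red (np.float64(345.8), np.float64(205.3), 602) cap [451.9 336.9  82. ] label [441.6 348.1  36. ]
red (np.float64(278.0), np.float64(247.9), 729) cap [513.5 377.6  82. ] label [513.3 395.5  36. ]
red (np.float64(277.2), np.float64(288.5), 131) cap [514.2 420.5  82. ] label [514.2 445.3  36. ]
blue (np.float64(352.9), np.float64(59.9), 882) cap [445.1 203.3  70. ] label [437.1 195.8  36. ]
green (np.float64(350.4), np.float64(136.5), 923) cap [446.2 275.1  66. ] label [439.4 275.8  36. ]
yellow (np.float64(273.5), np.float64(55.0), 943) cap [517.5 199.5  63. ] label [517.7 193.4  36. ]
```

View pics/w4.png

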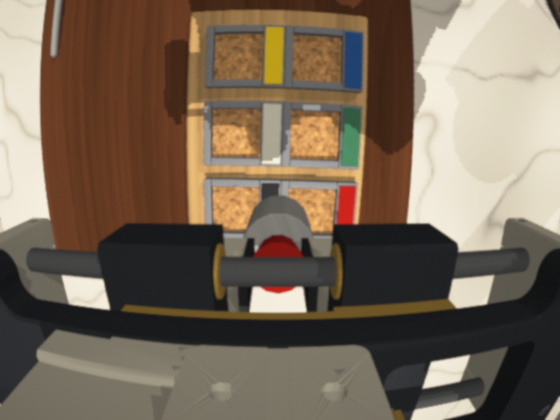

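The wrist view shows all six recesses: yellow/blue at the top, white/green in the middle, black/red at the bottom, with the held red weight at (278,240). I'll get the recess centres from the cork areas.

```bash
python3 - <<'E'
from h import *
c=pickle.load(open("w4.pkl","rb"));hsv=cv2.cvtColor(c["image"],cv2.COLOR_BGR2HSV)
print(hsv[55,237],hsv[55,195],hsv[130,237],hsv[16,280])
m=cv2.inRange(hsv,(8,105,60),(20,255,255));z=np.zeros_like(m);z[20:225,200:365]=m[20:225,200:365]
z=cv2.morphologyEx(cv2.morphologyEx(z,cv2.MORPH_CLOSE,np.ones((5,5))),cv2.MORPH_OPEN,np.ones((7,7)))
n,l,s,ce=cv2.connectedComponentsWithStats(z)
for i in range(1,n):
    if s[i,4]<300: continue
    x,y,w,h,a=s[i];q=[plane(c,u,.028,True)[:2]*1e3 for u in((x,y+h/2),(x+w-1,y+h/2),(x+w/2,y),(x+w/2,y+h-1))]
    print(s[i],(plane(c,ce[i],.028,True)*1e3).round(1),np.round(q,1).tolist())
E
```

```text
[ 16 145 153] [ 17 129 144] [ 17 138 239] [ 17 128 161]
[318  20  47  10 398] [445.2 154.   28. ] [[471.6, 157.1], [422.1, 153.3], [446.5, 149.7], [446.8, 160.1]]
[ 214   34   49   45 2148] [554.2 191.9  28. ] [[579.5, 191.2], [529.6, 193.1], [554.0, 167.4], [553.7, 215.6]]
[ 293   35   49   47 2145] [473.3 194.1  28. ] [[497.8, 195.2], [447.9, 193.4], [472.3, 168.5], [472.7, 218.8]]
[ 200   88  165   17 1976] [509.6 234.1  28. ] [[594.2, 233.5], [423.3, 233.0], [508.6, 226.8], [508.6, 243.5]]
[ 212  109   49   48 2295] [556.7 272.6  28. ] [[581.8, 272.5], [531.7, 273.5], [555.8, 248.2], [556.4, 297.2]]
[ 291  110   48   50 2263] [475.6 275.1  28. ] [[499.9, 275.6], [450.9, 274.8], [475.2, 249.3], [474.7, 300.4]]
[ 200  166  165   58 2224] [495.7 320.3  28. ] [[597.3, 338.5], [420.0, 338.6], [508.6, 307.9], [508.4, 369.7]]
[ 212  187   47   38 1595] [560.9 349.2  28. ] [[584.5, 350.7], [534.6, 350.8], [558.2, 330.0], [559.5, 370.9]]
[ 289  189   47   36 1232] [472.7 349.   28. ] [[501.5, 351.9], [451.7, 351.9], [476.7, 332.3], [475.8, 371.0]]
```

{"fn": "send_rows", "kwargs": {
  "steps": [
    {"dp":[-15,25,20],"roll":0,"jaw":10},
    {"dp":[-22.5,37,60],"roll":0,"jaw":10},
    {"dp":[-22.5,37,100],"roll":0,"jaw":10},
    {"dp":[-22.5,37,118],"roll":0,"jaw":10},
    {"dp":[-22.5,37,118],"roll":0,"jaw":10}
  ]
}}

```text
time_s: 15.0
tcp_pos: [0.4771, 0.3534, 0.1014]
eef_rot: [179.9, -0.1, -90.1]
contact_force: [0.2, -0.8, -3.5]
gripper_width: 0.0259
gripper_force: 4.0
```

```bash
python3 - <<'E'
from h import *
from plant import r
c=r.capture("side");w=r.capture("wrist");s=r.get_state();print(s["tcp_pos"],s["gripper_width"])
a=cv2.resize(c["image"][120:220,180:300],None,fx=5,fy=5,interpolation=cv2.INTER_CUBIC);cv2.imwrite("pics/s4.png",a)
E
```

```text
[0.47805223 0.35466216 0.10341984] 0.025708157951822276
```

View pics/s4.png

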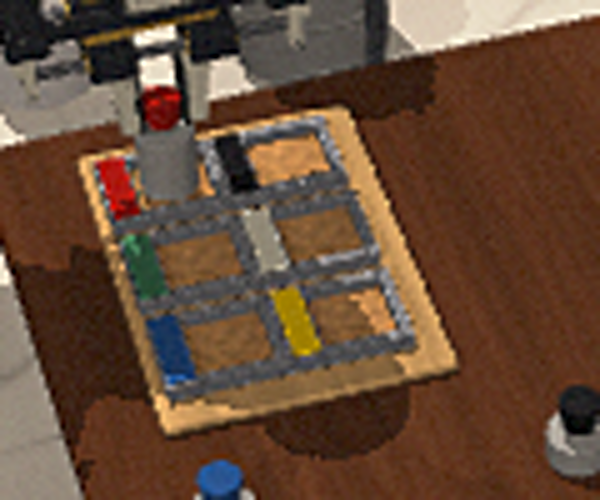

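The crop shows the red weight upright over the red recess. The grip has just slackened to 4 N, so the weight may have slipped a little. I'll lower it gently.

{"fn": "send_rows", "kwargs": {
  "steps": [
    {"dp":[0,0,2],"roll":0,"jaw":10},
    {"dp":[0,0,4],"roll":0,"jaw":10},
    {"dp":[0,0,4],"roll":0,"jaw":10}
  ]
}}

```text
time_s: 15.48
tcp_pos: [0.4775, 0.3549, 0.0988]
eef_rot: [-180.0, 0.0, -90.0]
contact_force: [0.1, -0.3, -5.2]
gripper_width: 0.024
gripper_force: 40.0
```

{"fn": "send_rows", "kwargs": {
  "steps": [
    {"dp":[0,0,2],"roll":0,"jaw":10},
    {"dp":[0,0,4],"roll":0,"jaw":10},
    {"dp":[0,0,4],"roll":0,"jaw":10}
  ]
}}

```text
time_s: 15.85
tcp_pos: [0.4777, 0.3552, 0.0952]
eef_rot: [-180.0, 0.0, -90.0]
contact_force: [-2.4, -1.8, 2.2]
gripper_width: 0.0239
gripper_force: 40.0
```

{"fn": "send_rows", "kwargs": {
  "steps": [
    {"dp":[0,0,0],"roll":0,"jaw":20},
    {"dp":[0,0,0],"roll":0,"jaw":40},
    {"dp":[0,0,0],"roll":0,"jaw":60},
    {"dp":[0,0,0],"roll":0,"jaw":60},
    {"dp":[0,0,-30],"roll":0,"jaw":60}
  ]
}}

```text
time_s: 16.48
tcp_pos: [0.4765, 0.3538, 0.1226]
eef_rot: [179.8, -0.2, -90.0]
contact_force: [0.5, 1.1, 0.3]
gripper_width: 0.0519
gripper_force: 0.0
```

{"fn": "send_rows", "kwargs": {
  "steps": [
    {"dp":[-10,0,-50],"roll":0,"jaw":60},
    {"dp":[-25,0,-100],"roll":0,"jaw":60},
    {"dp":[-25,0,-130],"roll":0,"jaw":60},
    {"dp":[-25,0,-130],"roll":0,"jaw":60}
  ]
}}

```text
time_s: 16.98
tcp_pos: [0.4784, 0.3812, 0.2575]
eef_rot: [-179.8, 0.2, -90.0]
contact_force: [-0.2, -0.1, -0.2]
gripper_width: 0.0523
gripper_force: 0.0
```

```bash
python3 - <<'E'
from h import *
from plant import r
w=look("w5",.028);c=r.capture("side")
print(blobs(c["image"],"red",6,(170,110,350,345)))
p=[b for b in blobs(c["image"],"red",6,(170,110,350,345))]
for b in p: print((plane(c,b[:2],.028+.062)*1e3).round(1),(plane(c,b[:2],.036+.062)*1e3).round(1))
E
```

```text
t 17.025 tcp [477.7 380.5 255.5] [-1.799e+02  1.000e-01 -9.000e+01] w 52.6
red (np.float64(310.5), np.float64(161.3), 756) cap [447.6 349.9  92. ] label [442.1 356.   36. ]
red (np.float64(279.8), np.float64(165.9), 560) cap [477.1 354.5  92. ] label [476.9 361.4  36. ]
blue (np.float64(314.8), np.float64(22.9), 700) cap [442.3 209.7  80. ] label [437.3 195.2  36. ]
green (np.float64(313.1), np.float64(90.6), 783) cap [444.  280.2  76. ] label [439.8 275.7  36. ]
yellow (np.float64(243.2), np.float64(22.1), 659) cap [514.1 206.6  73. ] label [518.1 194.2  36. ]
[(np.float64(182.4), np.float64(111.5), 70), (np.float64(211.6), np.float64(142.2), 54), (np.float64(203.1), np.float64(157.2), 62)]
[423.1 555.8  90. ] [421.8 544.7  98. ]
[477.6 360.1  90. ] [475.9 350.3  98. ]
[433.8 297.   90. ] [432.5 287.8  98. ]
```

View pics/w5.png

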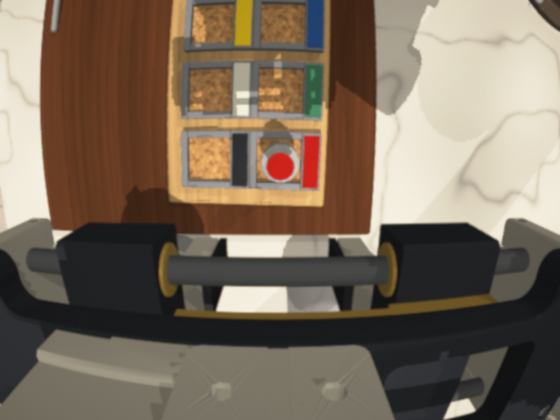

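The wrist view shows the red weight seated in the red slot, cap at (280,166), next to its label. The other weights are next.

{"fn": "send_rows", "kwargs": {
  "steps": [
    {"dp":[58,-16,0],"roll":0,"jaw":60},
    {"dp":[116,-32,4],"roll":0,"jaw":60},
    {"dp":[175,-48,8],"roll":0,"jaw":60},
    {"dp":[234,-64,12],"roll":0,"jaw":60},
    {"dp":[292,-80,14],"roll":0,"jaw":60}
  ]
}}

```text
time_s: 17.7
tcp_pos: [0.557, 0.0858, 0.239]
eef_rot: [179.9, -0.0, -90.0]
contact_force: [0.8, 0.3, 0.9]
gripper_width: 0.0526
gripper_force: 0.0
```

{"fn": "send_rows", "kwargs": {
  "steps": [
    {"dp":[8,-2.5,0],"roll":0,"jaw":60},
    {"dp":[8,-2.5,0],"roll":0,"jaw":60},
    {"dp":[8,-2.5,0],"roll":0,"jaw":60}
  ]
}}

```text
time_s: 18.08
tcp_pos: [0.5597, 0.0808, 0.24]
eef_rot: [180.0, -0.0, -90.0]
contact_force: [-0.6, -0.4, -0.6]
gripper_width: 0.0527
gripper_force: 0.0
```

```bash
cat >> h.py <<'E'
def black(c,guess,z=.018+.039,R=25):
    u,v=map(int,proj(c,np.array([*guess,z*1e3])/1e3,True));im=c["image"][v-R:v+R,u-R:u+R]
    m=(im.max(2)<48).astype(np.uint8);n,l,s,ce=cv2.connectedComponentsWithStats(m)
    for i in range(1,n):
        if s[i,4]>80: print("dark",s[i,4],ce[i]+[u-R,v-R],(plane(c,ce[i]+[u-R,v-R],z,True)*1e3).round(1))
E
python3 -c "
from h import *
c=look('w6');black(c,(654,46))"
```

```text
t 18.125 tcp [559.7  81.1 240.2] [180.   -0.  -89.9] w 52.1
blue (np.float64(405.5), np.float64(159.4), 483) cap [429.  45.  70.] label [414.8  48.1  36. ]
green (np.float64(188.4), np.float64(68.0), 519) cap [648.2 -45.9  66. ] label [656.5 -51.8  36. ]
yellow (np.float64(408.7), np.float64(64.5), 445) cap [424.3 -54.8  63. ] label [412.9 -60.8  36. ]
yellow (np.float64(311.7), np.float64(293.9), 240) cap [521.3 198.   63. ] label [518.  213.2  36. ]
dark 390 [186.15897436 157.15384615] [654.4  45.2  57. ]
```

View pics/w6.png

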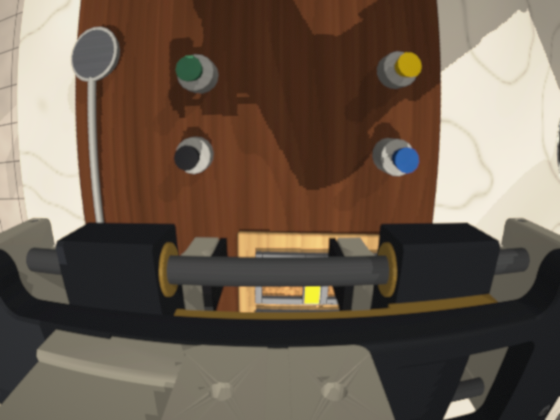

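The view shows green (190,70), black (187,157), yellow (408,65) and blue (405,159), all upright. Black is next.

{"fn": "send_rows", "kwargs": {
  "steps": [
    {"dp":[20,-50,10],"roll":0,"jaw":60},
    {"dp":[35,-94,40],"roll":0,"jaw":60},
    {"dp":[35,-94,100],"roll":0,"jaw":60},
    {"dp":[35,-94,155],"roll":0,"jaw":60},
    {"dp":[35,-94,180],"roll":0,"jaw":60}
  ]
}}

```text
time_s: 18.75
tcp_pos: [0.6519, 0.0458, 0.0566]
eef_rot: [179.7, -0.1, -89.9]
contact_force: [-0.6, 0.2, 0.7]
gripper_width: 0.0528
gripper_force: 0.0
```

{"fn": "send_rows", "kwargs": {
  "steps": [
    {"dp":[0,0,4],"roll":0,"jaw":55},
    {"dp":[0,0,4],"roll":0,"jaw":30},
    {"dp":[0,0,4],"roll":0,"jaw":10},
    {"dp":[0,0,4],"roll":0,"jaw":10},
    {"dp":[0,0,4],"roll":0,"jaw":10}
  ]
}}

```text
time_s: 19.38
tcp_pos: [0.6543, 0.0451, 0.058]
eef_rot: [-179.9, 0.0, -90.0]
contact_force: [-2.2, 0.7, 6.3]
gripper_width: 0.0239
gripper_force: 40.0
```

{"fn": "send_rows", "kwargs": {
  "steps": [
    {"dp":[0,0,0],"roll":0,"jaw":10},
    {"dp":[0,0,-5],"roll":0,"jaw":10},
    {"dp":[0,0,-35],"roll":0,"jaw":10},
    {"dp":[0,0,-70],"roll":0,"jaw":10},
    {"dp":[0,0,-80],"roll":0,"jaw":10}
  ]
}}

```text
time_s: 20.0
tcp_pos: [0.6553, 0.0452, 0.1394]
eef_rot: [-179.8, 0.1, -90.0]
contact_force: [0.2, -0.5, -1.7]
gripper_width: 0.0235
gripper_force: 40.0
```

{"fn": "send_rows", "kwargs": {
  "steps": [
    {"dp":[-55,17,0],"roll":0,"jaw":10},
    {"dp":[-112,34,0],"roll":0,"jaw":10},
    {"dp":[-170,52,0],"roll":0,"jaw":10},
    {"dp":[-228,70,0],"roll":0,"jaw":10},
    {"dp":[-280,87,0],"roll":0,"jaw":10}
  ]
}}

```text
time_s: 20.62
tcp_pos: [0.5658, 0.3268, 0.136]
eef_rot: [180.0, -0.0, -90.0]
contact_force: [0.7, 0.6, -1.3]
gripper_width: 0.0238
gripper_force: 40.0
```

{"fn": "send_rows", "kwargs": {
  "steps": [
    {"dp":[-27.5,8,0],"roll":0,"jaw":10},
    {"dp":[-27.5,8,20],"roll":0,"jaw":10},
    {"dp":[-27.5,8,45],"roll":0,"jaw":10},
    {"dp":[-27.5,8,58],"roll":0,"jaw":10},
    {"dp":[-27.5,8,58],"roll":0,"jaw":10}
  ]
}}

```text
time_s: 21.25
tcp_pos: [0.5585, 0.3518, 0.0773]
eef_rot: [179.9, -0.1, -90.0]
contact_force: [1.2, -0.1, -1.0]
gripper_width: 0.0238
gripper_force: 40.0
```

```bash
python3 - <<'E'
from h import *
from plant import r
c=r.capture("side");s=r.get_state();print(s["tcp_pos"],s["gripper_width"],s["contact_force"])
a=cv2.resize(c["image"][120:220,180:300],None,fx=5,fy=5,interpolation=cv2.INTER_CUBIC);cv2.imwrite("pics/s5.png",a)
E
```

```text
[0.55909073 0.35227998 0.07842638] 0.02393986262826 [ 0.15627961 -0.23584348 -1.63186597]
```

View pics/s5.png

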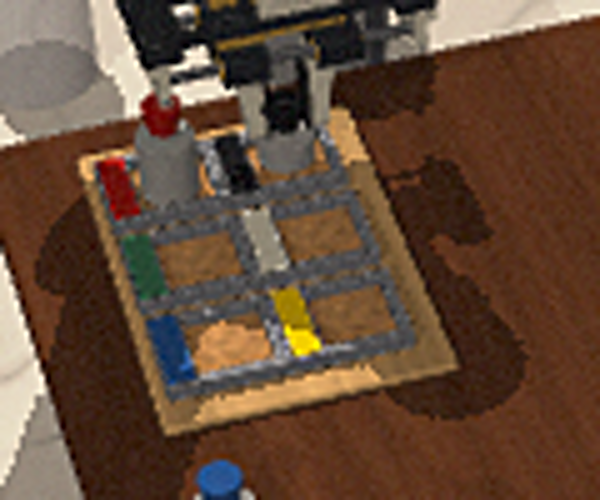

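The crop shows the black weight upright over the black recess, with the red one seated beside it. I'll lower and release it.

{"fn": "send_rows", "kwargs": {
  "steps": [
    {"dp":[0,0,5],"roll":0,"jaw":10},
    {"dp":[0,0,9],"roll":0,"jaw":10},
    {"dp":[0,0,11],"roll":0,"jaw":10},
    {"dp":[0,0,11],"roll":0,"jaw":10}
  ]
}}

```text
time_s: 21.8
tcp_pos: [0.5593, 0.3531, 0.0699]
eef_rot: [-179.9, 0.1, -90.0]
contact_force: [-5.8, -1.7, 12.3]
gripper_width: 0.0241
gripper_force: 40.0
```

{"fn": "send_rows", "kwargs": {
  "steps": [
    {"dp":[0,0,0],"roll":0,"jaw":30},
    {"dp":[0,0,0],"roll":0,"jaw":50},
    {"dp":[0,0,0],"roll":0,"jaw":50},
    {"dp":[0,0,-30],"roll":0,"jaw":50},
    {"dp":[-5,0,-90],"roll":0,"jaw":50}
  ]
}}

```text
time_s: 22.42
tcp_pos: [0.5578, 0.356, 0.1555]
eef_rot: [179.7, -0.3, -90.0]
contact_force: [0.8, 1.2, -0.1]
gripper_width: 0.0437
gripper_force: 0.0
```

{"fn": "send_rows", "kwargs": {
  "steps": [
    {"dp":[-20,0,-50],"roll":0,"jaw":60},
    {"dp":[-25,0,-90],"roll":0,"jaw":60},
    {"dp":[-25,0,-90],"roll":0,"jaw":60}
  ]
}}

```text
time_s: 22.8
tcp_pos: [0.5604, 0.384, 0.2517]
eef_rot: [-179.7, 0.3, -90.0]
contact_force: [0.3, 0.8, -0.9]
gripper_width: 0.0522
gripper_force: 0.0
```

```bash
python3 - <<'E'
from h import *
from plant import r
w=look(None,.028);black(w,(559,352.5),.028+.039);black(w,(523,352),.036);pickle.dump(w,open("w7.pkl","wb"))
E
```

```text
t 22.85 tcp [559.4 383.2 249.1] [-1.799e+02  1.000e-01 -9.000e+01] w 52.5
red (np.float64(375.7), np.float64(162.5), 1158) cap [466.6 352.1  92. ] label [449.4 358.2  36. ]
blue (np.float64(386.6), np.float64(24.9), 628) cap [451.8 210.5  80. ] label [436.8 195.4  36. ]
green (np.float64(386.0), np.float64(91.5), 707) cap [452.6 280.7  76. ] label [439.1 276.   36. ]
yellow (np.float64(317.3), np.float64(20.5), 617) cap [521.9 209.5  73. ] label [517.5 197.   36. ]
```

```bash
python3 - <<'E'
from h import *
c=pickle.load(open("w7.pkl","rb"))
for g,z in(((559,352.5),.067),((523,352),.036)):
    u,v=map(int,proj(c,[g[0]/1e3,g[1]/1e3,z],True));print(u,v)
    print(c["image"][v-30:v+31:5,u-30:u+31:5].max(2))
E
```

```text
280 158
[[219 156 150 155 154 150 151 152 150 150 149 137 143]
 [204 158 162 165 117  99 100 105 151 159 162 120  51]
 [205 159 190 135 127 110 112 127 135 155 213 100  52]
 [184 159 226 148 120 124 127 129 142 145 198 105  52]
 [191 160 214 151 127  87  54  65 141 196 209 112  53]
 [207 161 205 190 109  51  52  52  54 195 188 114  54]
 [207 160 199 198  59  53  54  54  55 148 180 110  55]
 [206 152 208 184  76  54  55  57  57 172 212  96  56]
 [199 153 161 196 185  57  57  59  84 206 205  89  57]
 [164 152 164 184 192 183 165 159 220 197 214  91  57]
 [170 153 108 106 104 103 102 109 118 110 112  84  59]
 [191 153 157 152 158 160 167 168 168 168 165  88  63]
 [222 209 219 209 220 225 218 222 218 224 219 219 224]]
312 155
[[143 147 140 157 152 159 148 159 162 165 167 133 127]
 [131 157 159 159 157 131 129 132 139 154 138 139 112]
 [131 129 135 192 154  58  51  49  93 159 143 107  94]
 [126 123 153 199 180  57  51  50  97 160 163 124 120]
 [121 127 159 171 176  58  53  51 112 161 194 147  90]
 [ 52  54 169 194 183  59  53  52 123 161 219 105  75]
 [ 53  53  63 200 182  58  54  54 117 162 196  76  77]
 [ 55  55  57 199 165  58  55  55 123 160 201  76 103]
 [ 57  57  80 201 143  57  56  56 126 152 208 135 103]
 [ 58  82 186 223 149  57  56  56 124 153 185 200 101]
 [183 185 221 177 143  57  58  56 134 152 172 190 198]
 [148 148 147 142 128  60  57  56 132 149 105 106 111]
 [174 176 176 169 157 150 138 137 139 149 152 156 154]]
```

{"fn": "send_rows", "kwargs": {
  "steps": [
    {"dp":[58,-6,0],"roll":0,"jaw":60},
    {"dp":[117,-12,2],"roll":0,"jaw":60},
    {"dp":[176,-18,4],"roll":0,"jaw":60},
    {"dp":[235,-24,6],"roll":0,"jaw":60},
    {"dp":[294,-30,7],"roll":0,"jaw":60}
  ]
}}

```text
time_s: 23.48
tcp_pos: [0.5882, 0.0862, 0.239]
eef_rot: [179.9, -0.0, -90.0]
contact_force: [0.2, 0.1, -0.0]
gripper_width: 0.0526
gripper_force: 0.0
```

{"fn": "send_rows", "kwargs": {
  "steps": [
    {"dp":[58,-35,0],"roll":0,"jaw":60},
    {"dp":[98.5,-60,0],"roll":0,"jaw":60},
    {"dp":[98.5,-60,0],"roll":0,"jaw":60},
    {"dp":[98.5,-60,0],"roll":0,"jaw":60}
  ]
}}

```text
time_s: 23.98
tcp_pos: [0.6483, -0.0105, 0.239]
eef_rot: [179.9, -0.0, -90.1]
contact_force: [-0.8, -0.1, -0.5]
gripper_width: 0.0526
gripper_force: 0.0
```

```bash
python3 -c "
from h import *
c=look()"
```

```text
t 24.025 tcp [648.3  -9.8 239.5] [179.9  -0.  -90. ] w 53.0
green (np.float64(279.3), np.float64(159.2), 518) cap [646.4 -43.6  66. ] label [646.1 -40.7  36. ]
yellow (np.float64(476.8), np.float64(156.8), 383) cap [422.7 -52.6  63. ] label [403.7 -50.7  36. ]
```

{"fn": "send_rows", "kwargs": {
  "steps": [
    {"dp":[33.5,2.5,45],"roll":0,"jaw":60},
    {"dp":[33.5,2.5,100],"roll":0,"jaw":60},
    {"dp":[33.5,2.5,155],"roll":0,"jaw":60},
    {"dp":[33.5,2.5,174],"roll":0,"jaw":60},
    {"dp":[33.5,2.5,174],"roll":0,"jaw":45}
  ]
}}

```text
time_s: 24.65
tcp_pos: [0.645, -0.0425, 0.0649]
eef_rot: [179.8, -0.0, -89.9]
contact_force: [0.2, 0.0, 0.6]
gripper_width: 0.0472
gripper_force: 0.0
```

{"fn": "send_rows", "kwargs": {
  "steps": [
    {"dp":[0,0,0],"roll":0,"jaw":10},
    {"dp":[0,0,0],"roll":0,"jaw":10},
    {"dp":[0,0,0],"roll":0,"jaw":10},
    {"dp":[0,0,0],"roll":0,"jaw":10}
  ]
}}

```text
time_s: 25.15
tcp_pos: [0.6469, -0.0434, 0.0681]
eef_rot: [-179.9, 0.0, -90.0]
contact_force: [-2.7, 1.5, 6.6]
gripper_width: 0.024
gripper_force: 40.0
```

{"fn": "send_rows", "kwargs": {
  "steps": [
    {"dp":[0,0,-5],"roll":0,"jaw":10},
    {"dp":[0,0,-40],"roll":0,"jaw":10},
    {"dp":[-20,0,-74],"roll":0,"jaw":10},
    {"dp":[-75,30,-74],"roll":0,"jaw":10},
    {"dp":[-130,60,-74],"roll":0,"jaw":10}
  ]
}}

```text
time_s: 25.78
tcp_pos: [0.586, 0.0871, 0.141]
eef_rot: [-180.0, 0.0, -90.1]
contact_force: [0.0, 0.0, -2.6]
gripper_width: 0.024
gripper_force: 40.0
```

{"fn": "send_rows", "kwargs": {
  "steps": [
    {"dp":[-50,30,0],"roll":0,"jaw":10},
    {"dp":[-100,60,0],"roll":0,"jaw":10},
    {"dp":[-150,90,0],"roll":0,"jaw":10},
    {"dp":[-188.5,111,5],"roll":0,"jaw":10},
    {"dp":[-188.5,111,30],"roll":0,"jaw":10}
  ]
}}

```text
time_s: 26.4
tcp_pos: [0.4753, 0.2783, 0.1121]
eef_rot: [-179.8, 0.2, -89.8]
contact_force: [-0.1, -0.3, -3.5]
gripper_width: 0.0241
gripper_force: 40.0
```

{"fn": "send_rows", "kwargs": {
  "steps": [
    {"dp":[0,0,15],"roll":0,"jaw":10},
    {"dp":[0,0,22],"roll":0,"jaw":10},
    {"dp":[0,0,28],"roll":0,"jaw":10},
    {"dp":[0,0,31],"roll":0,"jaw":10},
    {"dp":[0,0,31],"roll":0,"jaw":10}
  ]
}}

```text
time_s: 27.02
tcp_pos: [0.476, 0.2747, 0.0802]
eef_rot: [-180.0, 0.0, -90.0]
contact_force: [-1.8, -0.7, 1.0]
gripper_width: 0.0241
gripper_force: 40.0
```

{"fn": "send_rows", "kwargs": {
  "steps": [
    {"dp":[0,0,1],"roll":0,"jaw":10},
    {"dp":[0,0,1],"roll":0,"jaw":30},
    {"dp":[0,0,1],"roll":0,"jaw":55},
    {"dp":[0,0,1],"roll":0,"jaw":55},
    {"dp":[0,0,-30],"roll":0,"jaw":55}
  ]
}}

```text
time_s: 27.65
tcp_pos: [0.4746, 0.2736, 0.1078]
eef_rot: [179.8, -0.2, -90.0]
contact_force: [0.2, -0.0, 0.7]
gripper_width: 0.0468
gripper_force: 0.0
```

{"fn": "send_rows", "kwargs": {
  "steps": [
    {"dp":[-10,0,-50],"roll":0,"jaw":60},
    {"dp":[-30,0,-100],"roll":0,"jaw":60},
    {"dp":[-30,0,-130],"roll":0,"jaw":60},
    {"dp":[-30,0,-130],"roll":0,"jaw":60}
  ]
}}

```text
time_s: 28.15
tcp_pos: [0.4767, 0.3059, 0.2424]
eef_rot: [-179.8, 0.2, -90.0]
contact_force: [-0.2, 0.5, -0.3]
gripper_width: 0.0525
gripper_force: 0.0
```

```bash
python3 -c "
from h import *
c=look(None,.028)"
```

```text
t 28.2 tcp [475.9 305.2 240.5] [-1.799e+02  1.000e-01 -9.000e+01] w 52.9
red (np.float64(308.8), np.float64(229.0), 716) cap [447.7 337.7  92. ] label [442.1 356.1  36. ]
red (np.float64(277.9), np.float64(246.4), 530) cap [477.2 355.5  92. ] label [477.3 377.2  36. ]
blue (np.float64(315.2), np.float64(85.0), 830) cap [442.4 201.5  80. ] label [437.5 195.9  36. ]
green (np.float64(312.4), np.float64(158.6), 844) cap [444.1 272.   76. ] label [439.9 276.   36. ]
green (np.float64(279.7), np.float64(160.2), 553) cap [475.5 273.8  76. ] label [475.4 278.   36. ]
yellow (np.float64(239.7), np.float64(82.8), 817) cap [513.7 198.4  73. ] label [518.1 193.4  36. ]
```

{"fn": "send_rows", "kwargs": {
  "steps": [
    {"dp":[56,11,0],"roll":0,"jaw":60},
    {"dp":[112,22,0],"roll":0,"jaw":60},
    {"dp":[168,33,0],"roll":0,"jaw":60},
    {"dp":[224,45,0],"roll":0,"jaw":60},
    {"dp":[225,45.5,-1],"roll":0,"jaw":60}
  ]
}}

```text
time_s: 28.82
tcp_pos: [0.4284, 0.0765, 0.2396]
eef_rot: [179.9, -0.0, -90.2]
contact_force: [0.1, 0.5, 0.4]
gripper_width: 0.0524
gripper_force: 0.0
```

{"fn": "send_rows", "kwargs": {
  "steps": [
    {"dp":[0,0,0],"roll":0,"jaw":60},
    {"dp":[0,0,0],"roll":0,"jaw":60}
  ]
}}

```text
time_s: 29.08
tcp_pos: [0.4303, 0.0804, 0.2401]
eef_rot: [180.0, -0.0, -90.0]
contact_force: [0.5, -0.5, -0.1]
gripper_width: 0.0526
gripper_force: 0.0
```

```bash
python3 -c "
from h import *
c=look()"
```

```text
t 29.125 tcp [430.3  80.5 240.1] [180.   -0.  -89.9] w 52.5
blue (np.float64(276.8), np.float64(157.3), 528) cap [431.2  45.1  70. ] label [431.2  48.2  36. ]
blue (np.float64(270.8), np.float64(295.0), 256) cap [437.9 194.5  70. ] label [438.6 213.8  36. ]
yellow (np.float64(280.9), np.float64(56.8), 500) cap [427.2 -55.   63. ] label [426.8 -61.   36. ]
```

{"fn": "send_rows", "kwargs": {
  "steps": [
    {"dp":[35,-1,45],"roll":0,"jaw":60},
    {"dp":[35,-1,100],"roll":0,"jaw":60},
    {"dp":[35,-1,152],"roll":0,"jaw":60},
    {"dp":[35,-1,170],"roll":0,"jaw":60},
    {"dp":[35,-1,170],"roll":0,"jaw":45}
  ]
}}

```text
time_s: 29.75
tcp_pos: [0.4303, 0.0448, 0.069]
eef_rot: [179.8, -0.1, -89.9]
contact_force: [-0.2, 0.1, 0.3]
gripper_width: 0.0467
gripper_force: 0.0
```

{"fn": "send_rows", "kwargs": {
  "steps": [
    {"dp":[0,0,0],"roll":0,"jaw":10},
    {"dp":[0,0,0],"roll":0,"jaw":10},
    {"dp":[0,0,0],"roll":0,"jaw":10},
    {"dp":[0,0,0],"roll":0,"jaw":10}
  ]
}}

```text
time_s: 30.25
tcp_pos: [0.4316, 0.045, 0.0715]
eef_rot: [-179.9, 0.0, -90.0]
contact_force: [-2.5, 1.7, 7.1]
gripper_width: 0.024
gripper_force: 40.0
```

{"fn": "send_rows", "kwargs": {
  "steps": [
    {"dp":[0,0,-5],"roll":0,"jaw":10},
    {"dp":[0,0,-40],"roll":0,"jaw":10},
    {"dp":[-30,-10,-70],"roll":0,"jaw":10},
    {"dp":[-85,-25,-70],"roll":0,"jaw":10},
    {"dp":[-130,-41.5,-70],"roll":0,"jaw":10}
  ]
}}

```text
time_s: 30.88
tcp_pos: [0.4729, 0.1764, 0.1415]
eef_rot: [-179.9, 0.1, -90.0]
contact_force: [0.3, 0.3, -2.6]
gripper_width: 0.0237
gripper_force: 40.0
```

{"fn": "send_rows", "kwargs": {
  "steps": [
    {"dp":[-19,-0.5,10],"roll":0,"jaw":10},
    {"dp":[-19,-0.5,30],"roll":0,"jaw":10},
    {"dp":[-19,-0.5,45],"roll":0,"jaw":10},
    {"dp":[-19,-0.5,54],"roll":0,"jaw":10},
    {"dp":[-19,-0.5,57],"roll":0,"jaw":10}
  ]
}}

```text
time_s: 31.5
tcp_pos: [0.4729, 0.1931, 0.0835]
eef_rot: [180.0, -0.1, -90.0]
contact_force: [-7.6, -1.5, 18.1]
gripper_width: 0.0239
gripper_force: 40.0
```

{"fn": "send_rows", "kwargs": {
  "steps": [
    {"dp":[0,0,1],"roll":0,"jaw":10},
    {"dp":[0,0,1],"roll":0,"jaw":10}
  ]
}}

```text
time_s: 31.75
tcp_pos: [0.473, 0.1933, 0.0837]
eef_rot: [-180.0, -0.0, -90.0]
contact_force: [-4.4, -1.6, 5.9]
gripper_width: 0.024
gripper_force: 40.0
```

{"fn": "send_rows", "kwargs": {
  "steps": [
    {"dp":[0,0,0],"roll":0,"jaw":30},
    {"dp":[0,0,0],"roll":0,"jaw":55},
    {"dp":[0,0,0],"roll":0,"jaw":55},
    {"dp":[0,0,-30],"roll":0,"jaw":55},
    {"dp":[0,0,-90],"roll":0,"jaw":60}
  ]
}}

```text
time_s: 32.38
tcp_pos: [0.4721, 0.1929, 0.1716]
eef_rot: [179.8, -0.2, -90.0]
contact_force: [1.9, 1.7, -0.0]
gripper_width: 0.0513
gripper_force: 0.0
```

{"fn": "send_rows", "kwargs": {
  "steps": [
    {"dp":[-20,0,-40],"roll":0,"jaw":60},
    {"dp":[-31,0,-68],"roll":0,"jaw":60},
    {"dp":[-31,0,-68],"roll":0,"jaw":60},
    {"dp":[-31,0,-68],"roll":0,"jaw":60}
  ]
}}

```text
time_s: 32.88
tcp_pos: [0.4728, 0.2245, 0.2399]
eef_rot: [180.0, -0.0, -90.0]
contact_force: [-1.1, -0.2, -1.3]
gripper_width: 0.0526
gripper_force: 0.0
```

```bash
python3 -c "
from h import *
c=look(None,.028)"
```

```text
t 32.925 tcp [472.7 224.2 239.5] [ 1.799e+02 -1.000e-01 -9.000e+01] w 52.6
red (np.float64(302.5), np.float64(298.6), 348) cap [447.3 330.7  92. ] label [442.4 363.3  36. ]
red (np.float64(274.3), np.float64(308.8), 60) cap [476.5 342.9  92. ] label [477.  377.9  36. ]
blue (np.float64(310.3), np.float64(161.1), 833) cap [442.  191.7  80. ] label [437.5 196.3  36. ]
blue (np.float64(278.4), np.float64(162.1), 570) cap [472.1 192.8  80. ] label [471.9 197.5  36. ]
green (np.float64(306.6), np.float64(232.1), 736) cap [443.8 263.3  76. ] label [440.  276.7  36. ]
green (np.float64(275.0), np.float64(244.1), 525) cap [475.6 276.   76. ] label [475.8 291.1  36. ]
yellow (np.float64(235.5), np.float64(158.8), 883) cap [513.5 190.1  73. ] label [518.3 193.6  36. ]
```

{"fn": "send_rows", "kwargs": {
  "steps": [
    {"dp":[58,11,0],"roll":0,"jaw":60},
    {"dp":[116,22,0],"roll":0,"jaw":60},
    {"dp":[174,33,0],"roll":0,"jaw":60},
    {"dp":[232,44,0],"roll":0,"jaw":60},
    {"dp":[245,46,0],"roll":0,"jaw":60}
  ]
}}

```text
time_s: 33.55
tcp_pos: [0.4255, -0.0231, 0.2397]
eef_rot: [179.9, -0.0, -90.2]
contact_force: [0.1, 0.2, -0.3]
gripper_width: 0.0525
gripper_force: 0.0
```

{"fn": "send_rows", "kwargs": {
  "steps": [
    {"dp":[0,0,0],"roll":0,"jaw":60},
    {"dp":[0,0,0],"roll":0,"jaw":60}
  ]
}}

```text
time_s: 33.8
tcp_pos: [0.4274, -0.0197, 0.2402]
eef_rot: [180.0, -0.0, -90.0]
contact_force: [0.3, 0.3, -0.0]
gripper_width: 0.0526
gripper_force: 0.0
```

```bash
python3 -c "
from h import *
c=look()"
```

```text
t 33.85 tcp [427.4 -19.5 240.2] [180.   -0.  -89.9] w 52.6
yellow (np.float64(278.0), np.float64(158.9), 494) cap [427.1 -52.7  63. ] label [427.  -50.1  36. ]
```

{"fn": "send_rows", "kwargs": {
  "steps": [
    {"dp":[32.5,0,45],"roll":0,"jaw":60},
    {"dp":[32.5,0,100],"roll":0,"jaw":60},
    {"dp":[32.5,0,157],"roll":0,"jaw":60},
    {"dp":[32.5,0,177],"roll":0,"jaw":60},
    {"dp":[32.5,0,177],"roll":0,"jaw":45}
  ]
}}

```text
time_s: 34.48
tcp_pos: [0.4263, -0.0523, 0.062]
eef_rot: [179.8, -0.1, -89.9]
contact_force: [-0.1, 0.7, 0.6]
gripper_width: 0.0469
gripper_force: 0.0
```

{"fn": "send_rows", "kwargs": {
  "steps": [
    {"dp":[0,0,0],"roll":0,"jaw":10},
    {"dp":[0,0,0],"roll":0,"jaw":10},
    {"dp":[0,0,0],"roll":0,"jaw":10},
    {"dp":[0,0,0],"roll":0,"jaw":10}
  ]
}}

```text
time_s: 34.98
tcp_pos: [0.4277, -0.0526, 0.0646]
eef_rot: [-179.9, 0.0, -90.0]
contact_force: [-2.1, 1.1, 7.0]
gripper_width: 0.0244
gripper_force: 40.0
```

{"fn": "send_rows", "kwargs": {
  "steps": [
    {"dp":[0,0,-5],"roll":0,"jaw":10},
    {"dp":[0,0,-40],"roll":0,"jaw":10},
    {"dp":[-25,-15,-77],"roll":0,"jaw":10},
    {"dp":[-75,-40,-77],"roll":0,"jaw":10},
    {"dp":[-125,-67,-77],"roll":0,"jaw":10}
  ]
}}

```text
time_s: 35.6
tcp_pos: [0.4948, 0.0735, 0.1419]
eef_rot: [-179.9, 0.1, -90.1]
contact_force: [0.7, -1.6, -2.3]
gripper_width: 0.0234
gripper_force: 40.0
```

{"fn": "send_rows", "kwargs": {
  "steps": [
    {"dp":[-45,-22,0],"roll":0,"jaw":10},
    {"dp":[-90,-45,0],"roll":0,"jaw":10},
    {"dp":[-119.5,-60.5,0],"roll":0,"jaw":10},
    {"dp":[-119.5,-60.5,15],"roll":0,"jaw":10},
    {"dp":[-119.5,-60.5,35],"roll":0,"jaw":10}
  ]
}}

```text
time_s: 36.22
tcp_pos: [0.5542, 0.1916, 0.105]
eef_rot: [180.0, 0.0, -90.0]
contact_force: [-0.5, -1.1, -2.4]
gripper_width: 0.0236
gripper_force: 40.0
```

{"fn": "send_rows", "kwargs": {
  "steps": [
    {"dp":[0,0,13],"roll":0,"jaw":10},
    {"dp":[0,0,22],"roll":0,"jaw":10},
    {"dp":[0,0,28],"roll":0,"jaw":10},
    {"dp":[0,0,29],"roll":0,"jaw":10},
    {"dp":[0,0,29],"roll":0,"jaw":10}
  ]
}}

```text
time_s: 36.85
tcp_pos: [0.5548, 0.1918, 0.0769]
eef_rot: [-180.0, 0.0, -90.0]
contact_force: [0.3, 0.0, -2.6]
gripper_width: 0.0238
gripper_force: 40.0
```

Lower slightly more, release, then back off to view.

{"fn": "send_rows", "kwargs": {
  "steps": [
    {"dp":[0,0,2],"roll":0,"jaw":10},
    {"dp":[0,0,2],"roll":0,"jaw":10},
    {"dp":[0,0,2],"roll":0,"jaw":10}
  ]
}}

```text
time_s: 37.22
tcp_pos: [0.5551, 0.192, 0.0766]
eef_rot: [-179.9, 0.0, -90.0]
contact_force: [-5.2, -0.6, 12.8]
gripper_width: 0.0237
gripper_force: 40.0
```

{"fn": "send_rows", "kwargs": {
  "steps": [
    {"dp":[0,0,0],"roll":0,"jaw":30},
    {"dp":[0,0,0],"roll":0,"jaw":55},
    {"dp":[0,0,0],"roll":0,"jaw":55},
    {"dp":[0,0,-30],"roll":0,"jaw":55},
    {"dp":[0,0,-90],"roll":0,"jaw":60}
  ]
}}

```text
time_s: 37.85
tcp_pos: [0.5533, 0.1908, 0.163]
eef_rot: [179.7, -0.2, -90.0]
contact_force: [2.3, -0.1, 0.2]
gripper_width: 0.0512
gripper_force: 0.0
```

{"fn": "send_rows", "kwargs": {
  "steps": [
    {"dp":[-25,0,-40],"roll":0,"jaw":60},
    {"dp":[-31,0,-74],"roll":0,"jaw":60},
    {"dp":[-31,0,-74],"roll":0,"jaw":60},
    {"dp":[-31,0,-74],"roll":0,"jaw":60}
  ]
}}

```text
time_s: 38.35
tcp_pos: [0.5543, 0.2226, 0.238]
eef_rot: [180.0, 0.0, -90.0]
contact_force: [-0.7, -0.0, -1.2]
gripper_width: 0.0528
gripper_force: 0.0
```

```bash
python3 -c "
from h import *
c=look(None,.028)"
```

```text
t 38.4 tcp [554.1 222.3 237.5] [179.9  -0.  -90. ] w 52.5
blue (np.float64(375.8), np.float64(164.6), 1243) cap [459.7 191.9  80. ] label [445.9 196.8  36. ]
green (np.float64(373.9), np.float64(230.8), 588) cap [455.8 260.2  76. ] label [442.9 273.5  36. ]
yellow (np.float64(312.0), np.float64(160.9), 892) cap [521.4 190.2  73. ] label [517.4 194.   36. ]
yellow (np.float64(277.5), np.float64(162.1), 582) cap [554.5 191.5  73. ] label [554.4 195.5  36. ]
```

{"fn": "send_rows", "kwargs": {
  "steps": [
    {"dp":[60,0,-10],"roll":0,"jaw":60},
    {"dp":[120,0,-20],"roll":0,"jaw":60},
    {"dp":[180,0,-30],"roll":0,"jaw":60},
    {"dp":[220,0,-40],"roll":0,"jaw":60},
    {"dp":[220,0,-40],"roll":0,"jaw":60}
  ]
}}

```text
time_s: 39.02
tcp_pos: [0.5543, 0.0, 0.2783]
eef_rot: [180.0, -0.0, -90.2]
contact_force: [-0.1, 0.8, -0.9]
gripper_width: 0.0527
gripper_force: 0.0
```

```bash
python3 - <<'E'
from h import *
from plant import r
c=r.capture("side")
a=cv2.resize(c["image"][130:230,180:310],None,fx=6,fy=6,interpolation=cv2.INTER_CUBIC);cv2.imwrite("pics/fin.png",a)
for k in H:
    if k!="black":
        for b in blobs(c["image"],k,6,(170,120,300,230)): print(k,b,(plane(c,b[:2],.028+(H[k]-10)/1e3)*1e3).round(1))
E
```

```text
red (np.float64(211.6), np.float64(142.2), 54) [477.6 360.1  90. ]
red (np.float64(203.1), np.float64(157.1), 61) [433.9 297.5  90. ]
blue (np.float64(223.5), np.float64(177.4), 61) [472.7 197.9  78. ]
blue (np.float64(213.9), np.float64(189.4), 72) [431.6 156.5  78. ]
green (np.float64(217.9), np.float64(161.7), 56) [475.8 278.6  74. ]
green (np.float64(208.4), np.float64(172.8), 68) [434.6 238.1  74. ]
yellow (np.float64(249.5), np.float64(173.0), 49) [556.  197.4  71. ]
yellow (np.float64(238.8), np.float64(183.9), 70) [510.7 161.5  71. ]
```

View pics/fin.png

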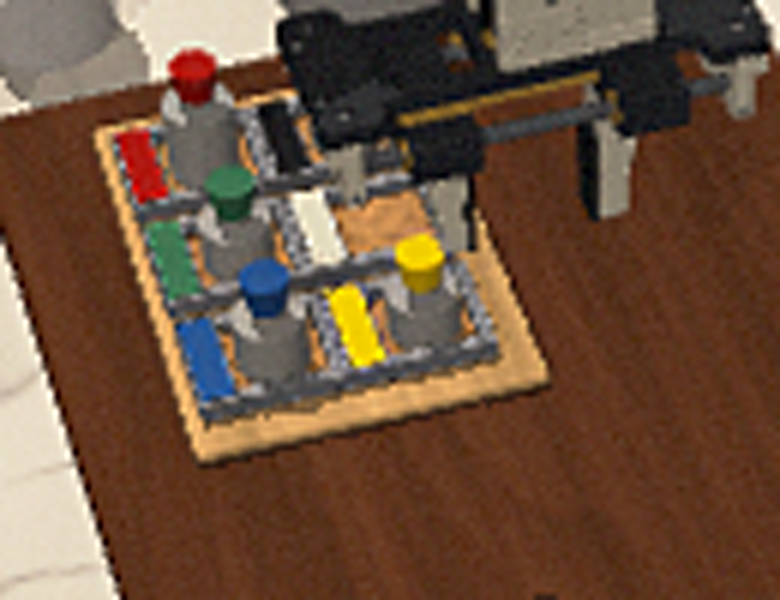

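The final crop shows red, green, blue and yellow upright in their own slots. Black is hidden by the gripper, so I'll move clear, check it numerically and hand in.

{"fn": "send_rows", "kwargs": {
  "steps": [
    {"dp":[60,0,-10],"roll":0,"jaw":60},
    {"dp":[120,0,-10],"roll":0,"jaw":60},
    {"dp":[160,0,-10],"roll":0,"jaw":60},
    {"dp":[160,0,-10],"roll":0,"jaw":60},
    {"dp":[160,0,-10],"roll":0,"jaw":60}
  ]
}}

```text
time_s: 39.7
tcp_pos: [0.5546, -0.1565, 0.2875]
eef_rot: [179.9, 0.0, -90.0]
contact_force: [0.7, 0.9, 0.7]
gripper_width: 0.0528
gripper_force: 0.0
```

```bash
python3 - <<'E'
from h import *
from plant import r
c=r.capture("side");im=c["image"]
m=np.zeros(im.shape[:2],np.uint8);m[135:172,215:260]=(im[135:172,215:260].max(2)<65)
n,l,s,ce=cv2.connectedComponentsWithStats(m)
for i in range(1,n):
    if s[i,4]>15: print(s[i],ce[i].round(1),(plane(c,ce[i],.065)*1e3).round(1),(plane(c,ce[i],.036)*1e3).round(1))
E
```

```text
[232 135  28  13 204] [246.2 139.7] [595.4 364.1  65. ] [604.3 398.7  36. ]
[223 147   9  12  61] [226.7 152.5] [516.3 322.6  65. ] [523.2 356.1  36. ]
[245 169  12   3  25] [251.  170.3] [565.8 214.   65. ] [573.9 244.8  36. ]
```

```bash
python3 - <<'E'
from h import *
from plant import r
c=r.capture("side");im=c["image"]
print(proj(c,(.560,.3565,.067)))
print(im[128:164,226:252].max(2)[::2])
E
```

```text
(np.float64(236.67247804077073), np.float64(142.89938828509395))
[[106  84  95  98 102 113 103 106 107 108 111 112 110 108 110 114 107 111
  105 101 106 104 100 101  99  95]
 [150  71  94  98 101 106 107 109 112 104 113 110 107 110 104 110 109 113
  107  99 103 107 100 101  97  96]
 [238 188  79  97 100 100 106 106 109 107 108 109 112 110 110 107 110 104
  106 103 106 107 103 102  95  99]
 [232 238 245 114 102  98 102 109 110 112 111 110 107 111 113 120 114 115
  112 109  88  76  70  70  48  54]
 [231 235 240 240 144 149 156 138 111 111 115  91  75  72  68  56  59  61
   57  56  63  59  61  61  53  57]
 [250 253 155 175 140  90  93  99 109  57  61  66  71  57  65  58  53  57
   59  65  59  59  59  57  53  53]
 [ 74  77  85  83  85  94  91  62  28  36  33  31  38  34  51  60  53  58
   61  45  34  37  43  55  58  59]
 [ 90  87  86  85  88  85  68  35  30  41  37  42  34  36  96 206 232 216
  227 213 206 202 198 186  29  50]
 [ 74  69  71 104 164 203 255 120  18  42  35  39  16  20  71 146 165 137
  123 132 201 192 209 214 218  69]
 [122 163 224 143 145 153 196 186   0  15  24  18   0 
[... 227 characters left out ...]
96  77 136
  146 115 141 183 204 199 214 213]
 [ 31  33  26  59 189 171  84  98 112 103 111 109 104 110  96  87  68 113
  227 123 134 140 171 207 196 213]
 [ 29  43  30  27  55 126 139  97  99 108 111 109 106  97  93  85  59 131
  130 165 159 179 137 176 200 214]
 [ 26  36  38  30  30  95 217 191 128 141 182 146 154 158 161 124  91  75
   83  82  73  71  76  95 205 216]
 [ 31  27  48  45 127 162  99  85  76  83  81  77  72  78  73  76  74 101
  100  90 140 122 108 144 131 109]
 [ 63  63  65  67  59  59  56  74 106  75 103 141 142 149 150 152 168 154
  106  89  75  81  72  86 141 140]
 [ 92 114 194 255 251 248 250 255  78 102  87  71  78  77  72  77  76  86
   89 120 126 209 193 136 110 138]]
```

```bash
python3 -c "
from plant import r
print(r.close_job())"
```

```text
the job is handed in; nothing more can be done
None
```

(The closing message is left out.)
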